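# Put the saxophone key away in the roll-top bench store

### The job

Roll the slatted door of the bench store all the way open, lay the single-cup saxophone key that lies beside the store flat on the store's floor with its pad facing up (set it down, do not drop it), then roll the door fully shut, down onto the sill. Do not force the door, and leave the drilled block, the jar and the screwdriver where they are.

Things in the scene. Friction and masses are not known exactly. Their poses are not given: they have to be found in the camera images.
- store: Wooden roll-top store fixed to the bench, 344 (x) by 336 (y) by 242 mm high. Origin: centre of its underside, on the bench top (z = 0); x points from its open front to its back, z up. Side cheeks 18 mm thick, 300 mm apart inside, rim at radius 172 mm about axis. With the door open, its front half is open from above as well as from the front.
- axis (a point): Centre of the door's circular track, 70 mm straight above the store's origin; the track's axis runs level along the store's y. The slatted door (slats 8 mm thick, 298 mm wide) has its outer face at radius 164 mm about it; its lower edge, shut, is level with the axis. A fixed hood (outer face at radius 172 mm) covers the back from 110 degrees round, counted up from the level front.
- ledge (a point): Middle of the outer edge of the wooden push ledge on the door's third slat from below; moves with the door. The ledge is 130 mm long (along the store's y), 10 mm thick and stands 36 mm radially out of the door's face (this point is 200 mm from the axis). Shut, it points to the front, 13 degrees above level; open, it points up on top of the store. Plain board, nothing to grip behind.
- floor (a point): Point on the store's flat, free floor (12 mm above the bench), 93 mm in front of the store's origin, axes as the store's: a good place for the rod, lying along y with the cup to the back. In front of it the fixed sill board rises to 66 mm above the bench, its faces 150 and 164 mm in front of the store's origin; the shut door comes down just above it.
- door (a joint): Angle of the tambour door round its axis, rad: 0 shut, down on the sill; 1.53 fully open at its stop; grows as the ledge goes up and back. May start a little ajar. Stiff track: it stays where it is left and takes about 3 to 8 N of push at the ledge. The ledge's mid-plane stands at 0.2225 + this angle above the level front direction.
- key: Loose brass saxophone key, about 120 g: straight rod 12 mm thick, 180 mm long, lying along the key's x; origin under the rod's middle, on the bench. At x = +58 mm an arm leads to a round pad cup 48 mm across, 15 mm thick, centred at y = +56 mm, brown pad up (+z). At x = -70 mm a touch plate reaches to y = -45 mm. The rod is bare 45 mm either side of its middle: grip it there.
- block: Bystander: drilled wooden block with thin steel rods standing in it, 80 by 150 by 28 mm, rods up to 68 mm; loose. Origin: centre of its underside, y along its length. It lies beside the store, on the other side from the key.
- jar: Bystander: amber glass jar, 56 mm across, 75 mm high; loose. Stands nearer to the robot than the store. Origin: centre of its underside.
- driver: Bystander: screwdriver 190 mm long lying on the bench along its x axis, nearer to the robot than the store; loose. Origin at its middle.
Not all that is in view belongs to the job. Of the things like the key, leave any that is pink; of the rest the larger one is meant.

How it is judged (in metres and radians):
On the way, in this order (a step that is already met when the one before it is completed fails the run):
1. the door is rolled open (at least 1.35 rad of 1.53) (value of joint door above 1.35 rad), for 0.2 s.
2. the key lies flat on the store's floor, pad up, released (x of key in the frame of store between -0.15 and 0.15 m and y of key in the frame of store between -0.15 and 0.15 m and z of key in the frame of store below 0.022 m and angle between key's own z axis and vertical below 0.12 rad and linear speed of key below 0.03 m/s and contact force between the fingers and key below 0.5 N), for 0.2 s.
At the end, for the whole second after the job is handed in: The door is shut to within 0.025 rad (4 mm at the sill) and still; the key lies inside on the store's floor (origin less than 22 mm above the store's underside, within 150 mm of its centre in x and y), flat and pad up within 0.12 rad, at rest and released (all of step 2 and value of joint door below 0.025 rad and velocity of joint door between -0.02 and 0.02 rad/s); the robot touches nothing.
It fails at once if the drilled block is pushed more than 30 mm (distance of block from where it was at the start of the episode above 0.03 m).
It fails at once if the jar is pushed more than 30 mm (distance of jar from where it was at the start of the episode above 0.03 m).
It fails at once if the screwdriver is pushed more than 30 mm (distance of driver from where it was at the start of the episode above 0.03 m).
It fails at once if the key is dropped: moves faster than 0.7 m/s while not held (linear speed of key above 0.7 m/s and contact force between the fingers and key below 0.1 N).
It fails at once if the door or the store is forced: pressed by the fingers with more than 60 N (contact force between the fingers and store above 60 N).
It also fails if it takes over 64 s, if anything falls off the work surface, if the arm or the gripper's body presses on something with over 40 N, if the wrist force passes 120 N, or if a joint passes its speed limit or range.

### The arm

A 6-joint arm with a two-finger parallel gripper is mounted at the origin on the work surface. World frame = base frame: x ahead of the robot, y to its left, z up, the work surface at z = 0. Lengths are in mm, angles in rad, forces in N, time in s.
With the tool pointing down it reaches from about 300 to 775 mm from the base axis. Payload 14.6 kg.
Tool frame: the origin (TCP) lies at the very end of the fingers, on their centre line; the grasp point (between the pads) lies 19 mm behind it; z points along the fingers, x is the direction in which the jaws open and shut, and the axes are right-handed (so a half turn about z gives the same grasp; the last joint's range is limited). The gripper opens to 94 mm and grips with 3 to 60 N. Pads are 16 mm wide; open, the fingers measure 119 mm over their backs; the gripper's body (75 mm by 177 mm) begins 78 mm behind the grasp point.
Start: joints at [1.238, 0.3, 1.521, -0, 1.321, -0.067], TCP at [144.472, 530.676, 205.446] pointing down, gripper open.
Joint ranges: [-3.03, 3.03], [-0.79, 2.21], [0.23, 2.52], [-1.04, 4.18], [0, 3.07], [-2.55, 2.55]. Speed limits (rad/s): [2.22, 2.22, 2.57, 3.14, 3.14, 3.14].

### API

Orientations are given as a unit quaternion [x, y, z, w].
In Python, from plant import bot gives the robot as it stands.
- The arm moves only by the tool send_rows, never from a script. Its argument "deltas" is a list of rows, each a list of 2 entries, a list of its own where there are three numbers: the shift along the world's x, y, z in units of 30 mm (1.0 is 30 mm), then the turn, a rotation vector about the world's x, y, z in units of 6 degrees (1.0 is 6 degrees). A call has 1 to 5 rows; each row shifts and turns the commanded pose from where the row before left it; what a row does not reach is not made up. A row lasts 1/12 s, in which the tool goes at most 41.7 mm and 7.16 degrees, less where a joint would pass 70% of its speed; a pose out of reach is approached as far as the arm can. A call is refused whole if a number of a shift passes 1 or a number of a turn 1, either way. A call with a gripper value outside its range is refused whole. "hand" is the opening, from -1 (shut) to 1 (fully open), set as the call begins (left out, the last holds). The fingers move at their own pace and stop on an object; the grip force is fixed at half the most. Time passes only in rows, so rows that do not move let the fingers close. It gives the time, the measured TCP pose, the force and the opening at its end, in the units of the state.
- bot.get_state(): the state, without advancing time (a new reading comes with each control period).
- bot.get_image(name): name is "scene" or "top" or "wrist"; returns the picture (480x640x3 uint8, red, green, blue); there is no depth.
- bot.calibration(name): a dict with "camera_matrix" (3x3 intrinsics, pixels), "position" and "rotation" of the camera in the world. Camera axes: x right, y down, z forward; pixel columns grow to the right and rows downward; lengths in mm; the calibration is good to about 2 mm. A picture is of the moment at which its call begins: read the wrist's pose just before it. calibration takes no time and is no camera call; for the wrist camera it gives the pose at the moment of the call.
- bot.job_done(): hands the job in, once; it reports no verdict.
The state is a dict: "time": time; "q": joint angles; "joint_vel": joint speeds; "tau": joint torques, N m; "tool_pos": TCP position; "tool_rot": TCP orientation; "contact_force": force on the tool from outside, world axes, zero at the start; "wrist_torque": the same for the moment, N m; "width": finger opening in mm.
Only numpy, scipy, OpenCV 4.12 (cv2) and the standard library are available. Lean on these libraries where they do the work, as an engineer would, in place of code of your own. Each camera call takes 0.05 s, during which the arm holds its last target.

## Working session

There is one attempt and no reset: what is moved stays moved. The work goes in short steps, Python scripts to look and compute and a tool call to move; the robot and the scene stay as the last step left them, time stands still between calls to the robot, and variables do not carry over. Pictures are saved under pics/ and viewed, and the job is handed in when it is done.

Besides the shell and the picture viewer there is one more tool, called after "Call:" as a command line: name --argument value ..., lists and objects as JSON in quotes. send_rows: Moves the arm, as the interface text tells. Its arguments: {"type":"object","properties":{"deltas":{"type":"array"},"hand":{"type":"number"}},"required":["deltas"]}

```bash
ls; mkdir -p pics
python3 - <<'E'
from plant import bot
import cv2
s=bot.get_state();print({k:(s[k]) for k in s})
for n in ["scene","top"]:
    c=bot.calibration(n);print(n,c)
    cv2.imwrite(f"pics/{n}0.png",cv2.cvtColor(bot.get_image(n),cv2.COLOR_RGB2BGR))
E
```

```text
pics
{'time': 0.0, 'q': array([ 1.23841715e+00,  3.00488320e-01,  1.52160116e+00, -1.10305344e-06,
        1.32070537e+00, -6.65885366e-02]), 'joint_vel': array([ 2.49129156e-03, -9.91998295e-05, -5.71269164e-05,  3.52815267e-04,
        4.02474657e-04,  1.13166563e-03]), 'tau': array([ 2.30516940e-03, -5.31812489e+01, -3.52731156e+01,  7.08895829e-02,
        2.45453732e-02, -1.42888407e-04]), 'tool_pos': array([144.37735651, 530.42865062, 204.86839718]), 'tool_rot': array([ 7.94566393e-01,  6.07176980e-01, -5.00539975e-04,  3.32826812e-04]), 'contact_force': array([0.66152656, 0.08803945, 0.29651233]), 'wrist_torque': array([-0.02979266,  0.04195954,  0.01796621]), 'width': 94.0713800199358}
scene {'camera_matrix': array([[458.57962871,   0.        , 321.03056366],
       [  0.        , 458.57962871, 237.72333376],
       [  0.        ,   0.        ,   1.        ]]), 'position': array([203.46147065, -94.30045778, 956.16607213]), 'rotation': array([ 0.82572186, -0.53933499,  0.09073821, -0.13808603])}
top {'camera_matrix': array([[516.55229265,   0.        , 314.82633811],
       [  0.        , 516.55229265, 241.70244926],
       [  0.        ,   0.        ,   1.        ]]), 'position': array([ 285.18942944,   10.31128202, 1300.26840782]), 'rotation': array([-0.70439612,  0.70588172, -0.05843675,  0.04628435])}
```

View pics/scene0.png

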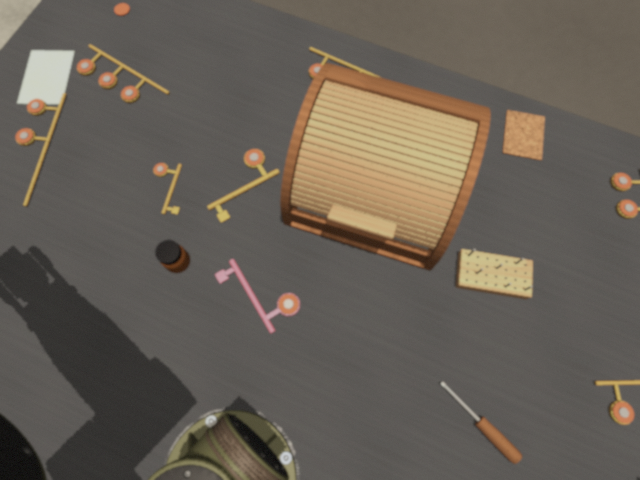

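View pics/top0.png

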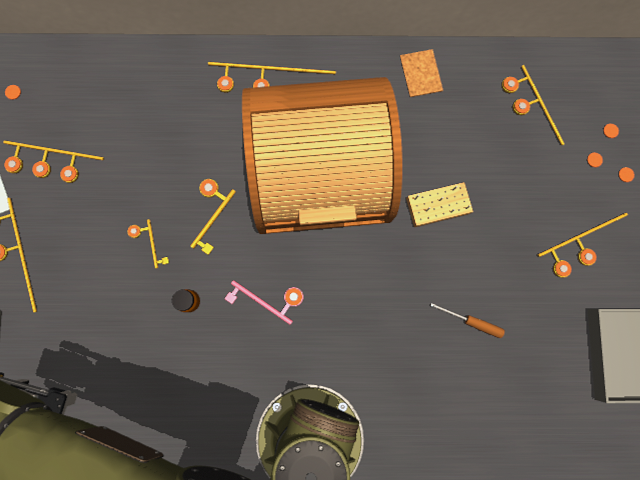

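```bash
cat > h.py <<'E'
import numpy as np
from scipy.spatial.transform import Rotation as R
CAL={'scene':dict(K=(458.57962871,321.03056366,237.72333376),p=[203.46147065,-94.30045778,956.16607213],q=[0.82572186,-0.53933499,0.09073821,-0.13808603]),
'top':dict(K=(516.55229265,314.82633811,241.70244926),p=[285.18942944,10.31128202,1300.26840782],q=[-0.70439612,0.70588172,-0.05843675,0.04628435])}
def proj(n,P,c=None):
    if c is None:
        c=CAL[n];f,cx,cy=c['K'];p=np.array(c['p']);Rm=R.from_quat(c['q'])
    else:
        K=c['camera_matrix'];f,cx,cy=K[0,0],K[0,2],K[1,2];p=c['position'];Rm=R.from_quat(c['rotation'])
    v=Rm.inv().apply(np.atleast_2d(P)-p)
    return np.c_[f*v[:,0]/v[:,2]+cx,f*v[:,1]/v[:,2]+cy]
def ray(n,uv,z,c=None):
    if c is None:
        c=CAL[n];f,cx,cy=c['K'];p=np.array(c['p']);Rm=R.from_quat(c['q'])
    else:
        K=c['camera_matrix'];f,cx,cy=K[0,0],K[0,2],K[1,2];p=c['position'];Rm=R.from_quat(c['rotation'])
    uv=np.atleast_2d(uv);d=Rm.apply(np.c_[(uv[:,0]-cx)/f,(uv[:,1]-cy)/f,np.ones(len(uv))])
    return p+d*((z-p[2])/d[:,2])[:,None]
E
python3 - <<'E'
import cv2
t=cv2.imread('pics/top0.png')
cv2.imwrite('pics/c_key.png',cv2.resize(t[170:260,180:270],None,fx=6,fy=6,interpolation=cv2.INTER_CUBIC))
cv2.imwrite('pics/c_store.png',cv2.resize(t[70:240,230:420],None,fx=4,fy=3.5,interpolation=cv2.INTER_CUBIC)[:600])
s=cv2.imread('pics/scene0.png')
cv2.imwrite('pics/c_sstore.png',cv2.resize(s[60:275,270:500],None,fx=2.75,fy=2.75,interpolation=cv2.INTER_CUBIC))
E
```

```text
(no output)
```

View pics/c_key.png

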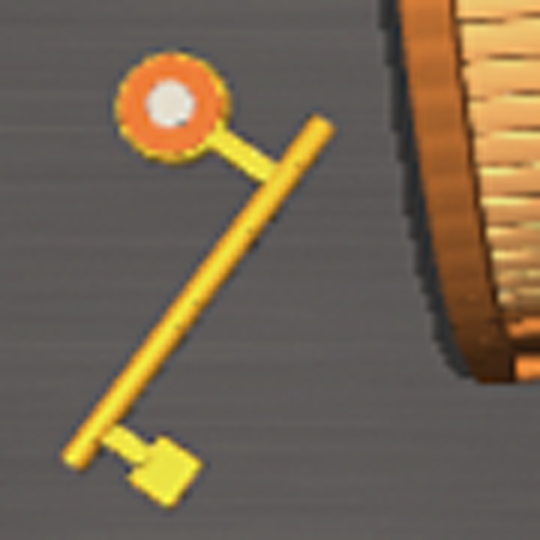

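View pics/c_store.png

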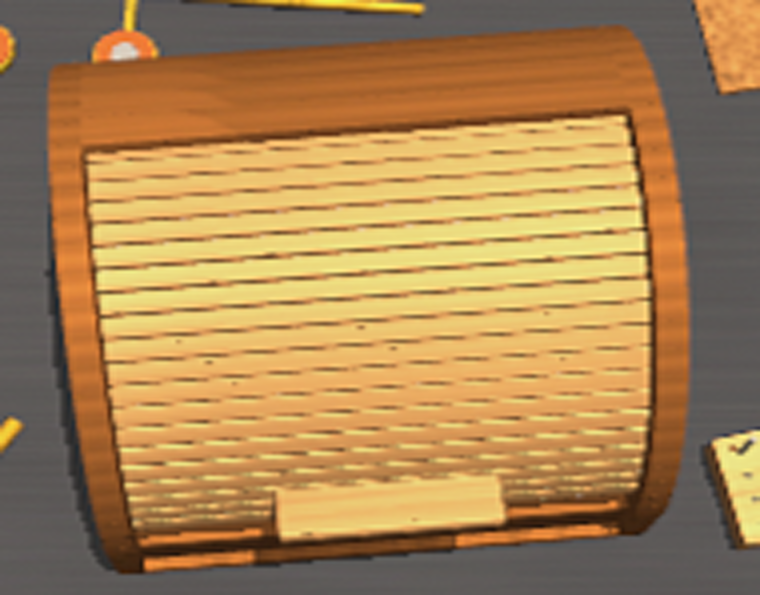

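View pics/c_sstore.png

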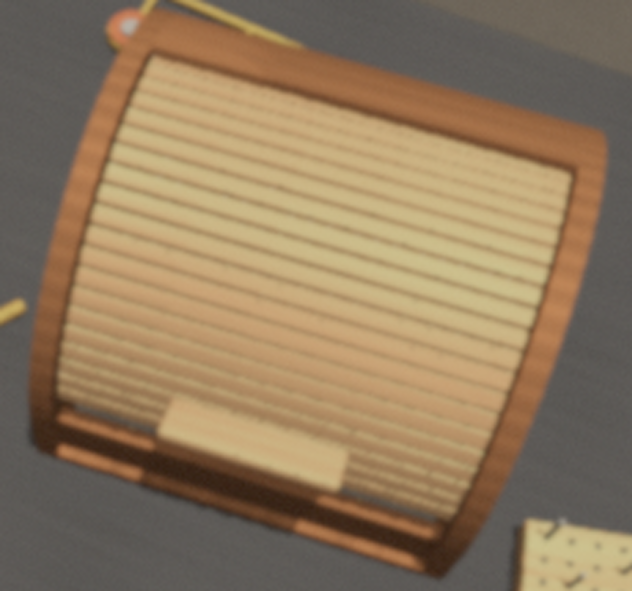

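```bash
cat > fit.py <<'E'
from h import *
from scipy.optimize import least_squares
a=np.radians(110)
def S(p,L):  # store local->world
    c,s=np.cos(p[2]),np.sin(p[2]);L=np.atleast_2d(L)
    return np.c_[p[0]+c*L[:,0]-s*L[:,1],p[1]+s*L[:,0]+c*L[:,1],L[:,2]]
def cyl(r,th,y): return [-r*np.cos(th),y,70+r*np.sin(th)]
if __name__=='__main__':
    H=[cyl(172,a,150),cyl(172,a,-150)]
    obs=[('top',H,[(251.5,113.4),(387,102)]),('scene',H,[(325.3,80),(478.7,122.5)])]
    f=lambda p:np.concatenate([(proj(n,S(p,L))-np.array(o)).ravel() for n,L,o in obs])
    r=least_squares(f,[600,0,0]);print(r.x,r.fun)
    r.x.tofile('store.bin')
    Kp=[[90,0,6],[-90,0,6],[58,56,15]]
    ko=[(234.5,190.3),(191.7,246.3),(208.3,187.2)]
    g=lambda p:(proj('top',S(p,Kp))-np.array(ko)).ravel()
    k=least_squares(g,[500,250,-.7]);print(k.x,k.fun); k.x.tofile('key.bin')
    import cv2
    for n in ['top','scene']:
        im=cv2.imread(f'pics/{n}0.png');im=cv2.resize(im,None,fx=4,fy=4,interpolation=cv2.INTER_CUBIC)
        def pl(L,col,p=r.x):
            q=((proj(n,S(p,L))+.5)*4-.5).round().astype(int);cv2.polylines(im,[q.reshape(-1,1,2)],False,col,1)
        for y in(-168,-150,150,168): pl([cyl(172,t,y) for t in np.linspace(0,np.pi,40)],(255,0,0))
        for x in(-164,-150): pl([[x,-150,66],[x,150,66]],(0,255,0))
        pl([[-164,-150,0],[-164,150,0]],(0,255,255))
        for d in (0,.1,.2):
            t=.2225+d; pl([cyl(200,t,-65),cyl(200,t,65),cyl(164,t,65),cyl(164,t,-65)],(255,0,255))
        pl(Kp,(255,0,0),k.x)
        q=proj(n,S(r.x,[0,0,100]))[0]*4;x0,y0=(int(max(0,q[0]-500)),int(max(0,q[1]-330)))
        cv2.imwrite(f'pics/fit_{n}.png',im[y0:y0+600,x0:x0+800])
E
python3 fit.py
```

```text
[ 6.80957657e+02 -2.62836308e+01  9.19057135e-02] [-0.23380494  0.14988061  1.40150874  0.02652345 -1.53695777 -0.74887265
  0.66165876 -0.02264611]
[538.99369158 246.08384731  -0.62050749] [-0.17622341 -0.10466868 -0.16036168  0.48414731  0.33807325 -0.39353341]
```

```bash
sleep 0
```

```text
(no output)
```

View pics/fit_top.png

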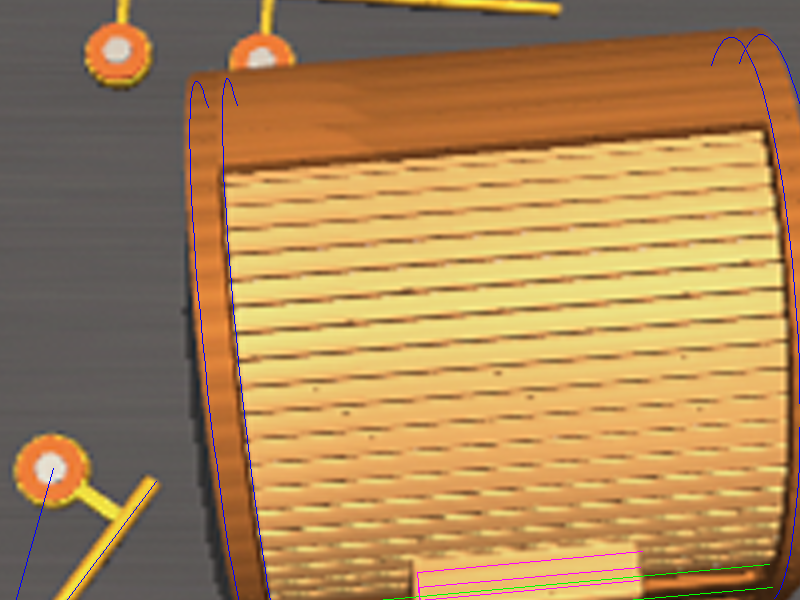

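View pics/fit_scene.png

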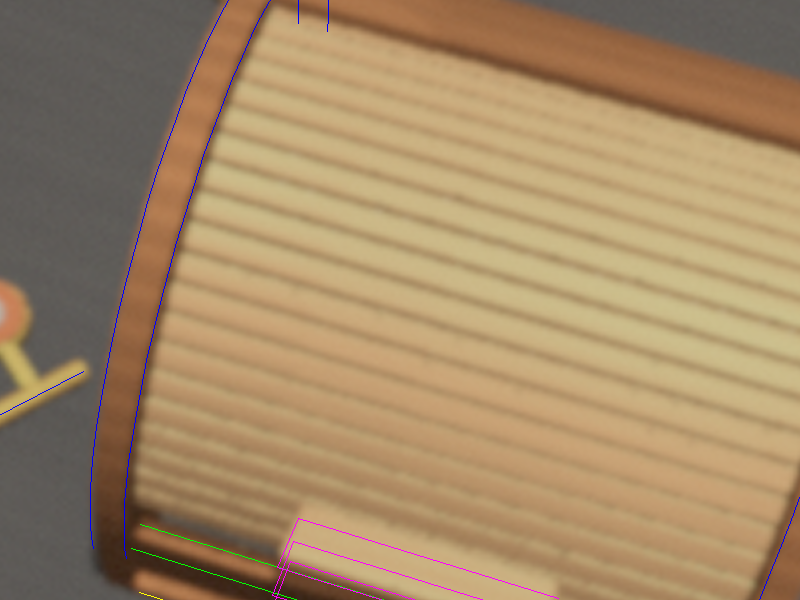

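Run:
```python
import cv2
t=cv2.imread('pics/top0.png');s=cv2.imread('pics/scene0.png')
def c(im,x,y,w,h,f,n):cv2.imwrite(f'pics/{n}.png',cv2.resize(im[y:y+h,x:x+w],None,fx=f,fy=f,interpolation=cv2.INTER_CUBIC))
c(t,245,185,160,60,5,'c1');c(s,275,180,170,95,4.7,'c2')
```

```text
(no output)
```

View pics/c1.png

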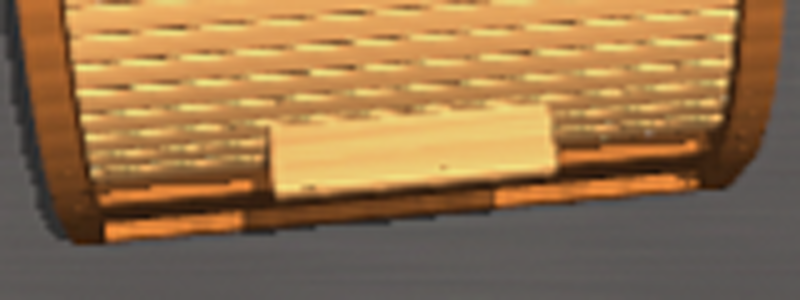

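View pics/c2.png

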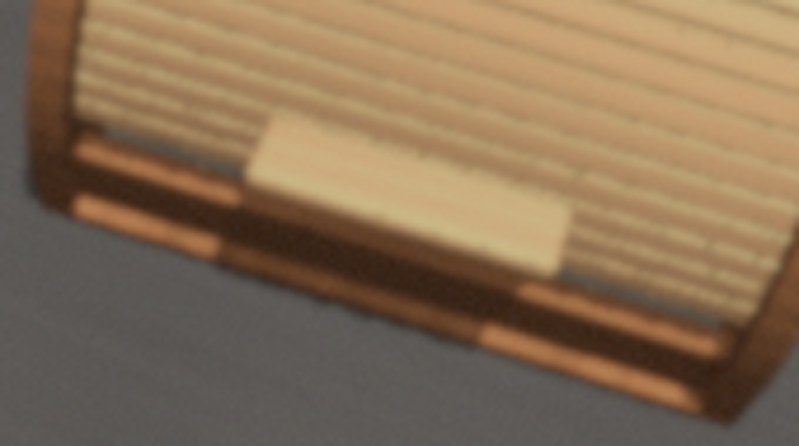

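```bash
cat > fit2.py <<'E'
from fit import *
H=[cyl(172,a,150),cyl(172,a,-150)]
B=H+[[-164,150,66],[-164,-150,66],[-172,150,12],[-172,-150,12]]
def led(d):
    t=.2225+d
    o=[]
    for y in(65,-65):
        p=np.array(cyl(200,t,y))+5*np.array([np.sin(t),0,np.cos(t)]);o.append(p)
    return o
O={'top':[(251.5,113.4),(387,102),(265,226.4),(385,216),(266,233.4),(384.6,222.4),(300.4,224.4),(356.2,219.6)],
'scene':[(325.3,80),(478.7,122.5),(290.5,214),(428.6,255.5),(289.9,225.3),(422.9,267.2),(327.8,217.9),(394.1,238.5)]}
def f(p,per=False):
    L=np.array(B+led(p[3]))
    return np.concatenate([(proj(n,S(p,L))-np.array(O[n])).ravel() for n in O])
r=least_squares(f,[680,-26,.09,.1],loss='soft_l1');print(r.x);print(f(r.x).reshape(-1,2).round(1).tolist())
r.x.tofile('store.bin')
E
python3 fit2.py
```

```text
[ 6.83491870e+02 -2.52162352e+01  8.96326983e-02  1.85843414e-01]
[[-0.7, -1.1], [1.0, -0.9], [-0.1, 0.1], [2.7, -0.3], [0.9, 0.0], [0.1, 0.5], [-0.3, -0.4], [1.2, -0.7], [-1.4, -2.1], [0.5, -1.1], [-0.8, -0.1], [0.6, 2.2], [0.1, 1.0], [-0.3, 1.2], [-1.7, 0.0], [-1.3, 0.3]]
```

Call:
send_rows --deltas '[[[0.4, -0.6, 0.6], [0, 0, 0.2]], [[0.5, -1, 0.4], [0, 0, 0.2]], [[0.5, -1, 0.4], [0, 0, 0.2]], [[0.5, -1, 0.4], [0, 0, 0.2]], [[0.5, -1, 0.4], [0, 0, 0.2]]]' --hand -1

```text
time: 0.52
tool_pos: [216.7, 391.1, 271.6]
tool_rot: [0.761, 0.648, -0.0, 0.0]
contact_force: [0.2, 0.0, 0.6]
width: 64.3
```

Call:
send_rows --deltas '[[[0.5, -1, 0.3], [0, 0, 0.2]], [[0.5, -1, 0.3], [0, 0, 0.2]], [[0.5, -1, 0.3], [0, 0, 0.2]], [[0.5, -1, 0.3], [0, 0, 0.2]], [[0.5, -1, 0.3], [0, 0, 0.2]]]'

```text
time: 0.93
tool_pos: [291.6, 241.1, 316.8]
tool_rot: [0.726, 0.687, -0.0, 0.0]
contact_force: [0.4, 0.2, 0.1]
width: 31.0
```

Call:
send_rows --deltas '[[[0.5, -1, 0], [0, 0, 0.2]], [[0.5, -1, 0], [0, 0, 0.2]], [[0.5, -1, 0], [0, 0, 0.2]], [[0.5, -1, 0], [0, 0, 0.2]], [[0.4, -1, 0], [0, 0, 0.2]]]'

```text
time: 1.35
tool_pos: [363.9, 91.0, 316.3]
tool_rot: [0.689, 0.724, -0.0, -0.0]
contact_force: [0.2, 0.2, -0.7]
width: 0.5
```

```bash
cat >> h.py <<'E'
def rep(bot):
    s=bot.get_state();Rm=R.from_quat(s['tool_rot']).as_matrix()
    print('t',round(s['time'],2),'q',s['q'].round(3),'pos',s['tool_pos'].round(1),'F',s['contact_force'].round(1),'w',round(s['width'],1));print('x',Rm[:,0].round(3),'z',Rm[:,2].round(3));return s
E
python3 - <<'E'
from h import *;from plant import bot
rep(bot)
print(ray('top',[(183,299),(262,302)],40))
E
```

```text
t 1.35 q [ 0.147 -0.173  1.769  0.     1.546 -1.473] pos [363.9  91.  316.3] F [ 0.2  0.2 -0.7] w 0.5
x [-0.049  0.999  0.   ] z [-0.  0. -1.]
[[333.64879031 307.35631787  40.        ]
 [325.90585011 116.66577609  40.        ]]
```

Call:
send_rows --deltas '[[[0.3, -0.5, 0], [0.09, -1, 0.1]], [[0.3, -0.5, 0], [0.09, -1, 0.1]], [[0.3, -0.5, 0], [0.09, -1, 0.1]], [[0.3, -0.5, 0], [0.09, -1, 0.1]], [[0.3, -0.4, 0], [0.09, -1, 0]]]'

```text
time: 1.77
tool_pos: [408.8, 19.7, 316.9]
tool_rot: [0.65, 0.713, 0.196, 0.175]
contact_force: [1.3, -0.2, -0.0]
width: 0.5
```

Call:
send_rows --deltas '[[[0.2, -0.4, 0], [0.09, -1, 0]], [[0.2, -0.4, 0], [0.09, -1, 0]], [[0.2, -0.4, 0], [0.09, -1, 0]], [[0.2, -0.4, 0], [0.09, -1, 0]], [[0.2, -0.4, 0], [0.09, -1, 0]]]'

```text
time: 2.18
tool_pos: [437.1, -28.5, 321.6]
tool_rot: [0.593, 0.639, 0.363, 0.329]
contact_force: [0.4, -0.7, -0.5]
width: 0.3
```

Run:
```python
from h import *;from plant import bot
import cv2
rep(bot)
for n in ['top','scene']: cv2.imwrite(f'pics/{n}1.png',cv2.cvtColor(bot.get_image(n),cv2.COLOR_RGB2BGR))
```

```text
t 2.18 q [-0.404 -0.556  2.304  0.817  0.586 -2.556] pos [437.1 -28.5 321.6] F [ 0.4 -0.7 -0.5] w 0.3
x [-0.081  0.997  0.011] z [ 0.851  0.075 -0.52 ]
```

View pics/scene1.png

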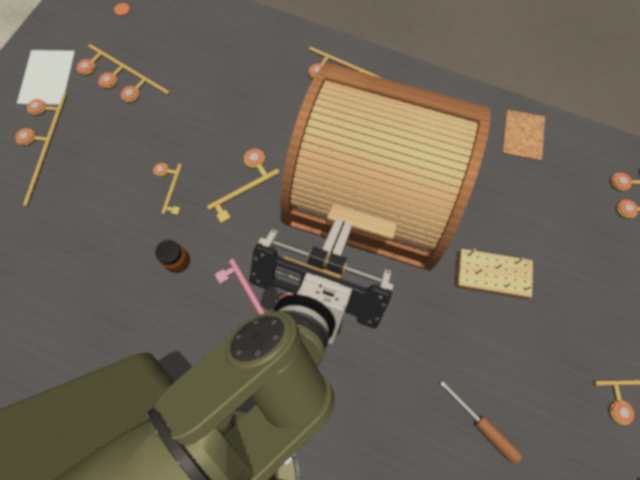

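```bash
cat > kin.py <<'E'
from h import *
from scipy.optimize import least_squares
ez=lambda a:R.from_euler('z',a);ey=lambda a:R.from_euler('y',a)
P0=np.array([0,195,403,444.5,265,36.8,0,0,0.])
def fk(q,P):
    a,h,L2,L3,L,o,w,e,f=P
    R1=ez(q[0]);R2=R1*ey(q[1]);R3=R2*ey(q[2]);R5=R3*ez(q[3])*ey(q[4]);R6=R5*ez(q[5])
    p=R1.apply([a,o,h])+R2.apply([e,0,L2])+R3.apply([f,0,L3])+R5.apply([0,w,L])
    return p,R6
D=[([1.23841715e+00,3.00488320e-01,1.52160116e+00,0,1.32070537e+00,-6.65885366e-02],[144.377,530.4286,204.868]),
([0.147,-0.173,1.769,0,1.546,-1.473],[363.9,91,316.3]),
([-0.404,-0.556,2.304,0.817,0.586,-2.556],[437.1,-28.5,321.6])]
if __name__=='__main__':
    for q,p in D: print(fk(q,P0)[0]-p, fk(q,P0)[1].as_matrix()[:,[0,2]].T.round(3).tolist())
    for mask in([1,1,1,1,1,1,0,0,0],[1,1,1,1,1,0,1,0,0],[0,1,1,1,1,1,1,1,1]):
        m=np.array(mask,bool)
        def g(x):
            P=P0.copy();P[m]=x
            return np.concatenate([fk(q,P)[0]-p for q,p in D])
        r=least_squares(g,P0[m]);print(mask,r.x.round(1),r.fun.round(1))
E
python3 kin.py
```

```text
[ 0.13606213  1.00702136 -0.45331062] [[-0.263, -0.965, 0.001], [-0.0, -0.001, -1.0]]
[ 1.54590036  0.31208788 -0.51749216] [[0.049, -0.999, 0.0], [-0.0, -0.0, -1.0]]
[ 9.68387751 -6.27862503 -0.31032636] [[0.081, -0.997, -0.01], [0.851, 0.075, -0.519]]
[1, 1, 1, 1, 1, 1, 0, 0, 0] [ -2.3 184.6 412.8 443.9 263.   37.6] [-0.6  1.4  0.6 -3.   0.5  0.7  1.  -2.5 -1.3]
[1, 1, 1, 1, 1, 0, 1, 0, 0] [ -2.8 184.2 412.9 444.5 262.8   0.9] [-0.6  1.4  0.4 -3.   0.5  0.6  0.8 -2.8 -1. ]
[0, 1, 1, 1, 1, 1, 1, 1, 1] [ 2.209e+02  4.239e+02  4.475e+02  2.702e+02  3.670e+01 -1.000e-01
  1.000e-01  4.080e+01] [-0.1  0.  -0.   0.  -0.1  0.  -0.  -0.   0. ]
```

```bash
cat >> kin.py <<'E'
P=np.array([0,220.9,423.9,447.5,270.2,36.7,0,0,40.8])
LO=np.array([-3.03,-.79,.23,-1.04,0,-2.55]);HI=np.array([3.03,2.21,2.52,4.18,3.07,2.55])
def ik(p,Rt,q0):
    def g(q):
        a,b=fk(q,P);b=b*ez(np.pi)
        return np.r_[(a-p)/100,3*(b.inv()*Rt).as_rotvec(), .003*(q-q0)]
    r=least_squares(g,np.clip(q0,LO+.02,HI-.02),bounds=(LO,HI));a,b=fk(r.x,P)
    return r.x,np.linalg.norm(a-p),np.linalg.norm(((b*ez(np.pi)).inv()*Rt).as_rotvec())
def frame(z,xhint):
    z=np.array(z)/np.linalg.norm(z);x=np.array(xhint)-np.dot(xhint,z)*z;x/=np.linalg.norm(x)
    return R.from_matrix(np.c_[x,np.cross(z,x),z])
def store(): return np.fromfile('store.bin')
E
cat > plan.py <<'E'
from kin import *
from fit import S
st=store();print(st)
# open path: contact at store y=yc, tool yaw psi, pitch below level=tp(t)
def pose(t,r,off,yc,psi,tp):
    L=[-r*np.cos(t)-off*np.sin(t),yc,70+r*np.sin(t)-off*np.cos(t)]
    p=S(st,L)[0]
    z=[np.cos(tp)*np.cos(psi),np.cos(tp)*np.sin(psi),-np.sin(tp)]
    return p,frame(z,[-np.sin(psi),np.cos(psi),0])
if __name__=='__main__':
  for yc,psi in((40,0.),(40,.09),(0,-.05)):
    print('yc',yc,psi)
    q=np.array([0,-.4,2.2,0,.6,-1.57])
    for t,r,off in((.408,240,25),(.408,180,25),(.408,180,13),(.7,180,13),(1.,180,13),(1.3,180,13),(1.6,180,13),(1.75,180,13)):
        tp=max(.3,min(t-.05,1.35))
        p,Rt=pose(t,r,off,yc,psi,tp)
        q,e1,e2=ik(p,Rt,q);print(t,round(tp,2),p.round(0),q.round(2),round(e1,1),round(e2,3))
E
python3 plan.py
```

```text
[ 6.83491870e+02 -2.52162352e+01  8.96326983e-02  1.85843414e-01]
yc 40 0.0
0.408 0.36 [451.  -6. 142.] [-0.07 -0.35  2.5  -0.01  0.   -1.59] 52.0 0.234
0.408 0.36 [505.  -1. 118.] [-0.06 -0.11  2.33 -0.01  0.   -1.59] 54.9 0.302
0.408 0.36 [510.  -1. 129.] [-0.06 -0.11  2.32 -0.01  0.   -1.59] 51.7 0.287
0.7 0.65 [534.   2. 176.] [-0.09 -0.04  2.24  0.93  0.07 -2.55] 4.1 0.026
1.0 0.95 [572.   5. 214.] [-0.08  0.04  1.93  0.08  0.56 -1.7 ] 0.0 0.0
1.3 1.25 [619.   9. 240.] [-0.05  0.25  1.54  0.02  1.04 -1.63] 0.0 0.0
1.6 1.35 [672.  14. 250.] [-0.04  0.42  1.27  0.01  1.23 -1.61] 0.0 0.0
1.75 1.35 [699.  16. 249.] [-0.03  0.48  1.18  0.01  1.26 -1.6 ] 0.0 0.0
yc 40 0.09
0.408 0.36 [451.  -6. 142.] [-0.05 -0.34  2.5  -0.03  0.   -1.6 ] 54.6 0.258
0.408 0.36 [505.  -1. 118.] [-0.04 -0.1   2.33 -0.03  0.   -1.6 ] 56.6 0.319
0.408 0.36 [510.  -1. 129.] [-0.04 -0.11  2.32  0.92  0.   -2.55] 53.5 0.306
0.7 0.65 [534.   2. 176.] [-0.12 -0.05  2.22  0.86  0.16 -2.55] 9.5 0.063
1.0 0.95 [572.   5. 214.] [-0.11  0.04  1.93  0.21  0.57 -1.92] 0.0 0.0
1.3 1.25 [619.   9. 240.] [-0.07  0.25  1.54  0.06  1.04 -1.75] 0.0 0.0
1.6 1.35 [672.  14. 250.] [-0.05  0.42  1.27  0.03  1.23 -1.71] 0.0 0.0
1.75 1.35 [699.  16. 249.] [-0.04  0.48  1.18  0.03  1.26 -1.71] 0.0 0.0
yc 0 -0.05
0.408 0.36 [454. -46. 142.] [-0.15 -0.32  2.48 -0.02  0.   -1.59] 52.6 0.247
0.408 0.36 [509. -41. 118.] [-0.13 -0.09  2.32 -0.02  0.   -1.59] 54.8 0.308
0.408 0.36 [514. -40. 129.] [-0.13 -0.09  2.31  0.94  0.   -2.55] 51.7 0.293
0.7 0.65 [538. -38. 176.] [-0.17 -0.03  2.22  0.91  0.09 -2.55] 5.4 0.035
1.0 0.95 [576. -35. 214.] [-0.15  0.05  1.92  0.11  0.56 -1.75] 0.0 0.0
1.3 1.25 [623. -31. 240.] [-0.12  0.26  1.52  0.02  1.04 -1.65] 0.0 0.0
1.6 1.35 [676. -26. 250.] [-0.1   0.43  1.26  0.01  1.23 -1.62] 0.0 0.0
1.75 1.35 [703. -23. 249.] [-0.09  0.49  1.17  0.01  1.26 -1.61] 0.0 0.0
```

```bash
cat > plan2.py <<'E'
from kin import *
from fit import S
st=store()
# finger under ledge outer-lower edge: tip 'ins' beyond edge along d, axis 'g' below edge
def pose2(th,g,ins,yc,psi,p):
    t=.2225+th
    C=np.array([-200*np.cos(t)-5*np.sin(t),70+200*np.sin(t)-5*np.cos(t)])
    d=np.array([np.cos(p),-np.sin(p)]);n=np.array([np.sin(p),np.cos(p)])
    T=C+ins*d-g*n
    pw=S(st,[T[0],yc,T[1]])[0]
    z=[np.cos(p)*np.cos(psi),np.cos(p)*np.sin(psi),-np.sin(p)]
    return pw,frame(z,[-np.sin(psi),np.cos(psi),0]),np.hypot(T[0],T[1]-70)
if __name__=='__main__':
  for yc,psi in((40,0.),(0,-.03)):
    print('yc',yc,psi)
    q=np.array([0,-.4,2.2,0,.6,-1.57])
    for th,p,g,ins in((.186,.8,30,-50),(.186,.8,30,18),(.186,.8,9,18),(.3,.8,9,18),(.5,.85,9,18),(.7,.95,9,18),(.9,1.1,9,20),(1.1,1.2,9,20),(1.3,1.3,9,20),(1.5,1.35,9,20)):
        pw,Rt,rt=pose2(th,g,ins,yc,psi,p)
        q,e1,e2=ik(pw,Rt,q);print(th,p,pw.round(0),q.round(2),round(e1,1),round(e2,3),'tip r',round(rt))
E
python3 plan2.py
```

```text
yc 40 0.0
0.186 0.8 [439.  -7. 160.] [-0.17 -0.25  2.4   0.49  0.26 -2.17] 0.0 0.0 tip r 258
0.186 0.8 [486.  -3. 111.] [-0.12 -0.    2.33  0.89  0.1  -2.55] 2.2 0.014 tip r 199
0.186 0.8 [501.  -1. 126.] [-0.12  0.    2.29  0.79  0.12 -2.44] 0.0 0.0 tip r 188
0.3 0.8 [511.  -1. 146.] [-0.12 -0.02  2.25  0.5   0.17 -2.14] 0.0 0.0 tip r 186
0.5 0.85 [532.   1. 179.] [-0.1  -0.03  2.13  0.21  0.33 -1.84] 0.0 0.0 tip r 184
0.7 0.95 [559.   4. 207.] [-0.08  0.02  1.97  0.09  0.54 -1.72] 0.0 0.0 tip r 183
0.9 1.1 [590.   7. 226.] [-0.06  0.12  1.76  0.04  0.79 -1.66] 0.0 0.0 tip r 180
1.1 1.2 [625.  10. 241.] [-0.05  0.24  1.56  0.02  0.97 -1.63] 0.0 0.0 tip r 179
1.3 1.3 [662.  13. 248.] [-0.04  0.37  1.35  0.01  1.15 -1.61] 0.0 0.0 tip r 179
1.5 1.35 [701.  16. 247.] [-0.03  0.49  1.18  0.01  1.25 -1.6 ] 0.0 0.0 tip r 178
yc 0 -0.03
0.186 0.8 [443. -47. 160.] [-0.3  -0.23  2.38  0.68  0.3  -2.43] 0.0 0.0 tip r 258
0.186 0.8 [490. -43. 111.] [-0.21  0.01  2.3   0.85  0.14 -2.55] 5.0 0.031 tip r 199
0.186 0.8 [505. -41. 126.] [-0.22  0.01  2.27  0.85  0.16 -2.55] 1.7 0.011 tip r 188
0.3 0.8 [514. -40. 146.] [-0.22 -0.01  2.23  0.71  0.2  -2.4 ] 0.0 0.0 tip r 186
0.5 0.85 [536. -38. 179.] [-0.19 -0.02  2.12  0.33  0.34 -2.01] 0.0 0.0 tip r 184
0.7 0.95 [562. -36. 207.] [-0.17  0.03  1.96  0.16  0.54 -1.82] 0.0 0.0 tip r 183
0.9 1.1 [594. -33. 226.] [-0.14  0.13  1.74  0.07  0.8  -1.72] 0.0 0.0 tip r 180
1.1 1.2 [629. -30. 241.] [-0.12  0.25  1.55  0.04  0.98 -1.68] 0.0 0.0 tip r 179
1.3 1.3 [666. -27. 248.] [-0.1   0.38  1.34  0.02  1.15 -1.65] 0.0 0.0 tip r 179
1.5 1.35 [704. -23. 247.] [-0.09  0.5   1.17  0.01  1.26 -1.63] 0.0 0.0 tip r 178
```

```bash
cat > plan3.py <<'E'
from plan2 import *
from plant import bot
s=bot.get_state()
q=s['q'].copy()
for yc,psi in((42,-.065),):
    for th,p,g,ins in((.186,.85,30,-60),(.186,.85,30,-30),(.186,.85,25,18),(.186,.85,12,18),(.3,.85,9,18),(.5,.9,9,18),(.7,1,9,18),(.9,1.1,9,20),(1.1,1.2,9,20),(1.3,1.3,9,20),(1.5,1.35,9,20)):
        pw,Rt,rt=pose2(th,g,ins,yc,psi,p)
        q,e1,e2=ik(pw,Rt,q);print(th,p,pw.round(0),q.round(2),round(e1,1),round(e2,3),'tip r',round(rt))
E
cat > go.py <<'E'
# deltas from current measured pose to target pose
from h import *
def go(s,p,Rt):
    dp=(np.array(p)-s['tool_pos'])/30
    rv=(Rt*R.from_quat(s['tool_rot']).inv()).as_rotvec(degrees=True)/6
    print('shift units',dp.round(2),'turn units',rv.round(2))
E
python3 plan3.py
python3 - <<'E'
from plan2 import *;from go import *;from plant import bot
s=rep(bot)
for g,i in((30,-60),(25,18)):
    pw,Rt,_=pose2(.186,g,i,42,-.065,.85);go(s,pw,Rt)
E
```

```text
0.186 0.85 [433.  -6. 170.] [-0.12 -0.28  2.36  0.11  0.34 -1.72] 0.0 0.0 tip r 267
0.186 0.85 [453.  -4. 148.] [-0.11 -0.17  2.35  0.11  0.25 -1.71] 0.0 0.0 tip r 241
0.186 0.85 [488.  -1. 115.] [-0.08 -0.    2.29  0.1   0.13 -1.68] 0.0 0.0 tip r 198
0.186 0.85 [498.   0. 123.] [-0.08  0.    2.27  0.06  0.15 -1.64] 0.0 0.0 tip r 190
0.3 0.85 [510.   1. 146.] [-0.07 -0.02  2.22  0.02  0.22 -1.6 ] 0.0 0.0 tip r 187
0.5 0.9 [531.   3. 179.] [-0.06 -0.02  2.1  -0.    0.39 -1.56] 0.0 0.0 tip r 185
0.7 1 [558.   6. 206.] [-0.05  0.03  1.94 -0.01  0.6  -1.55] 0.0 0.0 tip r 183
0.9 1.1 [590.   9. 226.] [-0.04  0.12  1.75 -0.01  0.79 -1.54] 0.0 0.0 tip r 180
1.1 1.2 [625.  12. 241.] [-0.04  0.24  1.56 -0.01  0.97 -1.54] 0.0 0.0 tip r 179
1.3 1.3 [662.  15. 248.] [-0.03  0.37  1.35 -0.01  1.15 -1.53] 0.0 0.0 tip r 179
1.5 1.35 [701.  18. 247.] [-0.02  0.49  1.18 -0.01  1.25 -1.53] 0.0 0.0 tip r 178
t 2.28 q [-0.401 -0.556  2.305  0.813  0.588 -2.55 ] pos [436.8 -27.2 320.7] F [-0.6 -0.8 -0.5] w 0.3
x [-0.083  0.996  0.012] z [ 0.849  0.077 -0.522]
shift units [-0.12  0.72 -5.02] turn units [-0.14  2.87 -1.38]
shift units [ 1.71  0.89 -6.86] turn units [-0.14  2.87 -1.38]
```

Call:
send_rows --deltas '[[[0, 0.2, 0], [0, 0.6, -0.3]], [[0, 0.2, 0], [0, 0.6, -0.3]], [[0, 0.1, -0.5], [-0.05, 0.6, -0.3]], [[0, 0.1, -0.8], [-0.05, 0.6, -0.3]], [[0, 0.1, -0.8], [-0.05, 0.5, -0.2]]]'

```text
time: 2.7
tool_pos: [437.7, -7.7, 259.0]
tool_rot: [0.67, 0.648, 0.247, 0.265]
contact_force: [0.3, -0.6, 0.2]
width: 0.4
```

Call:
send_rows --deltas '[[[0, 0, -0.8], [0, 0, 0]], [[0, 0, -0.8], [0, 0, 0]], [[0, 0, -0.8], [0, 0, 0]], [[0, 0, -0.3], [0, 0, 0]], [[0, 0, 0], [0, 0, 0]]]'

```text
time: 3.12
tool_pos: [436.6, -7.3, 175.2]
tool_rot: [0.67, 0.649, 0.248, 0.262]
contact_force: [0.9, -0.5, -0.1]
width: 0.2
```

Run:
```python
from plan2 import *;from go import *;from plant import bot
import cv2
s=rep(bot)
for g,i in((30,-60),(25,18)):
    pw,Rt,_=pose2(.186,g,i,42,-.065,.85);go(s,pw,Rt)
c=bot.calibration('wrist');im=bot.get_image('wrist')
cv2.imwrite('pics/w1.png',cv2.cvtColor(im,cv2.COLOR_RGB2BGR))
cv2.imwrite('pics/s2.png',cv2.resize(cv2.cvtColor(bot.get_image('scene'),cv2.COLOR_RGB2BGR)[130:330,200:460],None,fx=3,fy=3))
```

```text
t 3.12 q [-0.141 -0.285  2.363  0.201  0.334 -1.845] pos [436.6  -7.3 175.2] F [ 0.9 -0.5 -0.1] w 0.2
x [ 0.035  0.999 -0.008] z [ 0.672 -0.03  -0.74 ]
shift units [-0.12  0.06 -0.17] turn units [ 0.09  0.16 -0.29]
shift units [ 1.71  0.22 -2.01] turn units [ 0.09  0.16 -0.29]
```

View pics/w1.png

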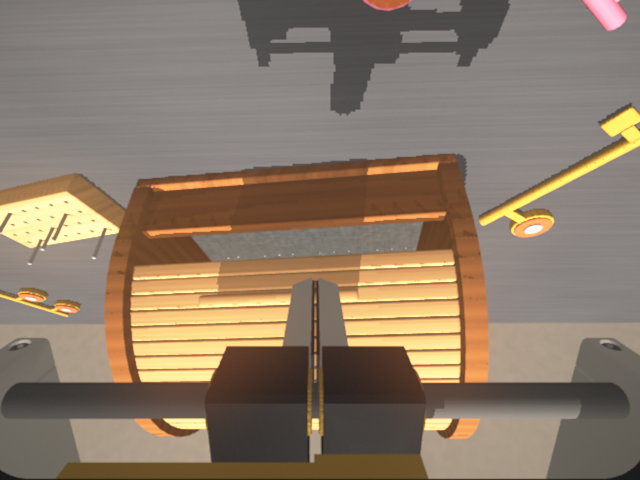

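View pics/s2.png

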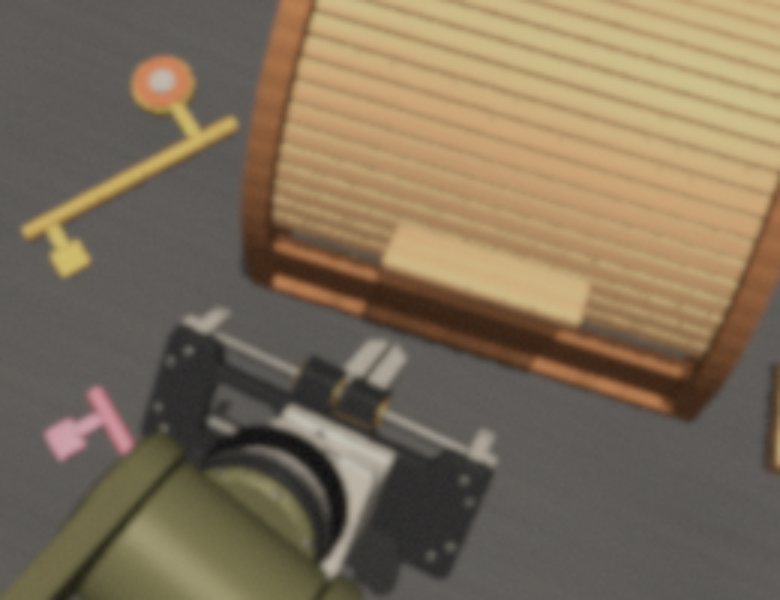

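Run:
```python
from fit import *;from plant import bot
import cv2
c=bot.calibration('wrist');st=np.fromfile('store.bin')
im=cv2.imread('pics/w1.png')
def pl(L,col):
    q=proj(0,S(st,L),c).round().astype(int);cv2.polylines(im,[q.reshape(-1,1,2)],False,col,1)
pl([[-164,-150,66],[-164,150,66]],(0,255,0));pl([[-150,-150,66],[-150,150,66]],(0,255,0));pl([[-172,-150,12],[-172,150,12]],(255,255,0))
for y in(-168,-150,150,168):pl([cyl(172,t,y) for t in np.linspace(0,1.6,30)],(255,0,0))
t=.2225+st[3]
pl([cyl(200,t,-65),cyl(200,t,65)],(255,0,255))
pl([cyl(160,st[3],-150),cyl(160,st[3],150)],(0,0,255))
cv2.imwrite('pics/w1o.png',im)
```

```text
(no output)
```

View pics/w1o.png

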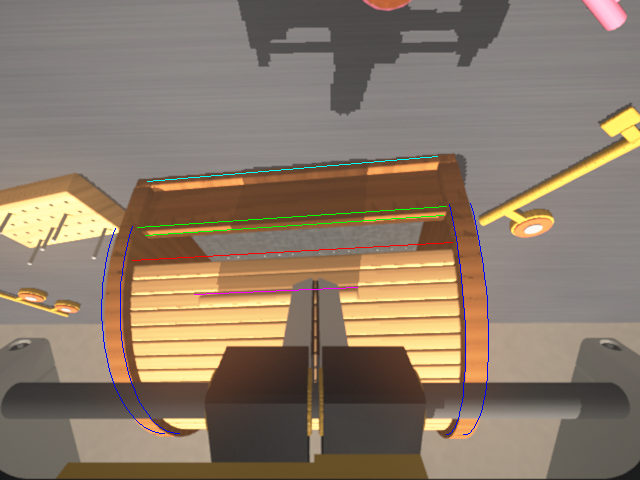

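Call:
send_rows --deltas '[[[0, 0.1, -0.8], [0, 0, -0.1]], [[0.3, 0.1, -0.6], [0, 0.1, -0.1]], [[0.5, 0, -0.4], [0, 0.1, -0.1]], [[0.5, 0, -0.2], [0, 0, 0]], [[0.4, 0, 0], [0, 0, 0]]]'

```text
time: 3.63
tool_pos: [489.7, -1.4, 117.2]
tool_rot: [0.683, 0.639, 0.239, 0.26]
contact_force: [-0.2, 0.4, 0.2]
width: 0.6
```

```bash
cat > tgt.py <<'E'
import sys
from plan2 import *;from go import *;from plant import bot
s=rep(bot)
for a in sys.argv[1:]:
    v=eval(a);pw,Rt,_=pose2(v[0],v[2],v[3],42,-.065,v[1]);print(v);go(s,pw,Rt)
E
python3 tgt.py .186,.85,12,18 .3,.85,9,18 .5,.9,9,18
python3 - <<'E'
from plant import bot
import cv2
cv2.imwrite('pics/w2.png',cv2.cvtColor(bot.get_image('wrist'),cv2.COLOR_RGB2BGR))
E
```

```text
t 3.63 q [-7.800e-02 -2.000e-03  2.291e+00  8.000e-03  1.300e-01 -1.589e+00] pos [489.7  -1.4 117.2] F [-0.2  0.4  0.2] w 0.6
x [ 0.069  0.998 -0.006] z [ 0.659 -0.051 -0.75 ]
(0.186, 0.85, 12, 18)
shift units [0.27 0.05 0.21] turn units [0.06 0.01 0.04]
(0.3, 0.85, 9, 18)
shift units [0.67 0.09 0.96] turn units [0.06 0.01 0.04]
(0.5, 0.9, 9, 18)
shift units [1.38 0.15 2.05] turn units [0.09 0.49 0.04]
```

View pics/w2.png

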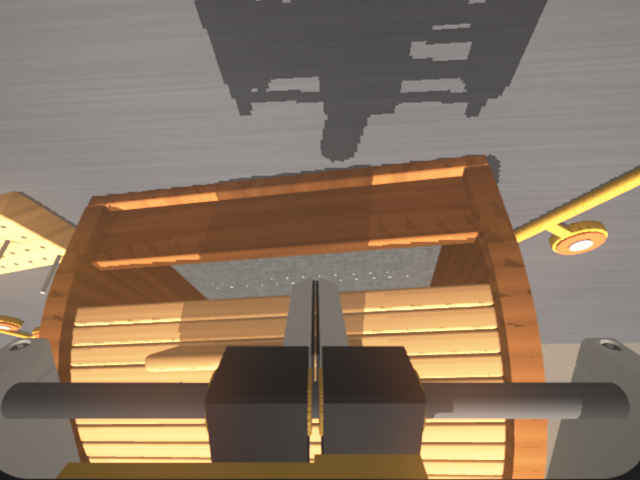

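Call:
send_rows --deltas '[[[0.2, 0, 0.2], [0, 0, 0]], [[0.15, 0, 0.25], [0, 0, 0]], [[0.15, 0, 0.25], [0, 0, 0]], [[0.15, 0, 0.25], [0, 0, 0]], [[0.2, 0, 0.3], [0, 0, 0]]]'

```text
time: 4.1
tool_pos: [512.8, -1.6, 155.2]
tool_rot: [0.685, 0.638, 0.239, 0.26]
contact_force: [-7.0, 1.9, -1.4]
width: 0.4
```

```bash
python3 tgt.py .3,.85,9,18 .5,.9,9,18 .7,1,9,18
python3 - <<'E'
from plant import bot
import cv2
cv2.imwrite('pics/w3.png',cv2.cvtColor(bot.get_image('wrist'),cv2.COLOR_RGB2BGR))
E
```

```text
t 4.1 q [-0.073 -0.031  2.202 -0.011  0.249 -1.564] pos [512.8  -1.6 155.2] F [-7.   1.9 -1.4] w 0.4
x [ 0.072  0.997 -0.004] z [ 0.658 -0.051 -0.751]
(0.3, 0.85, 9, 18)
shift units [-0.1   0.1  -0.31] turn units [ 0.04 -0.    0.07]
(0.5, 0.9, 9, 18)
shift units [0.61 0.16 0.79] turn units [0.07 0.47 0.07]
(0.7, 1, 9, 18)
shift units [1.49 0.24 1.71] turn units [0.14 1.43 0.07]
```

View pics/w3.png

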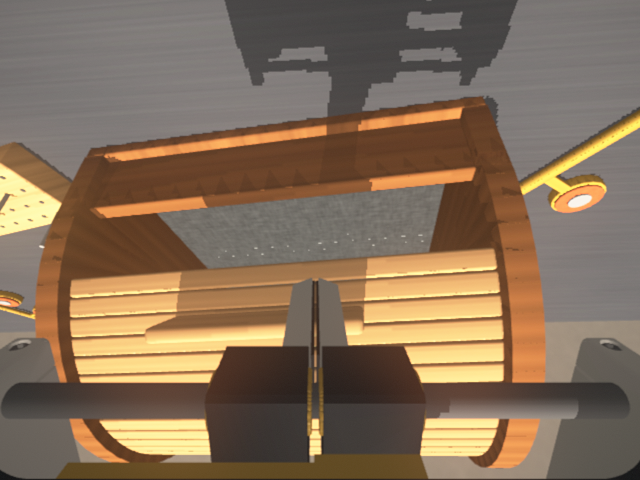

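```bash
cat > path.py <<'E'
import sys
from plan2 import *;from plant import bot
s=rep(bot)
p0,R0=s['tool_pos'],R.from_quat(s['tool_rot'])
th0,th1,n=eval(sys.argv[1])
pt=lambda th:np.interp(th,[.3,.5,.7,.9,1.1,1.3,1.5],[.85,.9,1,1.1,1.2,1.3,1.35])
g,ins=9,19
for i in range(1,n+1):
    th=th0+(th1-th0)*i/n
    p,Rt,_=pose2(th,g,ins,42,-.065,pt(th))
    rv=(Rt*R0.inv()).as_rotvec(degrees=True)/6
    print(round(th,2),((p-p0)/30).round(2).tolist(),rv.round(2).tolist());p0,R0=p,Rt
E
python3 path.py .36,.6,5
```

```text
t 4.15 q [-0.073 -0.032  2.198 -0.011  0.251 -1.564] pos [514.6  -1.7 157.6] F [-3.4  0.8  0.9] w 0.4
x [ 0.072  0.997 -0.004] z [ 0.661 -0.051 -0.749]
0.41 [0.22, 0.14, 0.2] [0.06, 0.29, 0.07]
0.46 [0.18, 0.02, 0.26] [0.01, 0.11, -0.0]
0.5 [0.19, 0.02, 0.25] [0.01, 0.12, 0.0]
0.55 [0.2, 0.02, 0.24] [0.01, 0.23, -0.0]
0.6 [0.21, 0.02, 0.23] [0.01, 0.23, 0.0]
```

Call:
send_rows --deltas '[[[0.2, 0.05, 0.25], [0, 0.2, 0]], [[0.2, 0.05, 0.25], [0, 0.15, 0]], [[0.2, 0.05, 0.25], [0, 0.15, 0]], [[0.2, 0.02, 0.24], [0, 0.25, 0]], [[0.2, 0.02, 0.23], [0, 0.25, 0]]]'

```text
time: 4.57
tool_pos: [543.3, 3.9, 192.5]
tool_rot: [0.696, 0.65, 0.203, 0.226]
contact_force: [-3.3, -0.4, -1.6]
width: 0.2
```

```bash
python3 path.py .6,1.0,6
python3 - <<'E'
from plant import bot
import cv2
cv2.imwrite('pics/w4.png',cv2.cvtColor(bot.get_image('wrist'),cv2.COLOR_RGB2BGR))
E
```

```text
t 4.57 q [-0.049  0.003  2.02  -0.048  0.502 -1.516] pos [543.3   3.9 192.5] F [-3.3 -0.4 -1.6] w 0.2
x [ 0.072  0.997 -0.012] z [ 0.577 -0.051 -0.815]
0.67 [0.34, 0.05, 0.29] [0.13, 0.28, 0.06]
0.73 [0.32, 0.03, 0.27] [0.02, 0.32, 0.0]
0.8 [0.34, 0.03, 0.25] [0.02, 0.32, 0.0]
0.87 [0.36, 0.03, 0.23] [0.02, 0.32, 0.0]
0.93 [0.37, 0.03, 0.2] [0.02, 0.32, -0.0]
1.0 [0.38, 0.03, 0.18] [0.02, 0.32, 0.0]
```

View pics/w4.png

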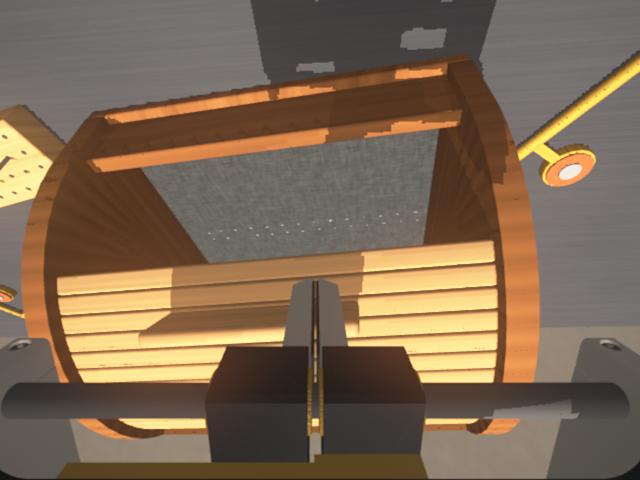

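Works well: the door is rolling up and the fingertips stay under the ledge (tip at about (315, 285)).

Call:
send_rows --deltas '[[[0.33, 0.04, 0.28], [0.03, 0.3, 0]], [[0.33, 0.03, 0.27], [0.03, 0.3, 0]], [[0.34, 0.03, 0.25], [0.03, 0.3, 0]], [[0.36, 0.03, 0.23], [0.02, 0.3, 0]], [[0.37, 0.03, 0.2], [0.02, 0.3, 0]]]'

```text
time: 5.03
tool_pos: [595.6, 8.9, 229.5]
tool_rot: [0.712, 0.665, 0.152, 0.17]
contact_force: [-4.1, 1.8, -0.5]
width: 0.2
```

```bash
python3 path.py .93,1.33,6
```

```text
t 5.03 q [-0.036  0.138  1.728 -0.032  0.815 -1.522] pos [595.6   8.9 229.5] F [-4.1  1.8 -0.5] w 0.2
x [ 0.07   0.997 -0.009] z [ 0.443 -0.039 -0.896]
1.0 [0.35, 0.04, 0.18] [0.11, 0.36, 0.05]
1.06 [0.39, 0.04, 0.15] [0.02, 0.32, 0.0]
1.13 [0.4, 0.04, 0.12] [0.02, 0.32, -0.0]
1.2 [0.41, 0.04, 0.1] [0.02, 0.32, 0.0]
1.26 [0.42, 0.04, 0.07] [0.02, 0.32, -0.0]
1.33 [0.42, 0.04, 0.04] [0.02, 0.25, 0.0]
```

Call:
send_rows --deltas '[[[0.35, 0.04, 0.18], [0.05, 0.35, 0]], [[0.39, 0.04, 0.15], [0.02, 0.3, 0]], [[0.4, 0.04, 0.12], [0.02, 0.3, 0]], [[0.41, 0.04, 0.1], [0.02, 0.3, 0]], [[0.42, 0.04, 0.07], [0.02, 0.3, 0]]]'

```text
time: 5.45
tool_pos: [654.9, 14.6, 248.2]
tool_rot: [0.723, 0.675, 0.099, 0.111]
contact_force: [-2.4, -1.1, 0.3]
width: 0.4
```

```bash
python3 path.py 1.26,1.5,4
python3 - <<'E'
from plant import bot
import cv2
cv2.imwrite('pics/t5.png',cv2.resize(cv2.cvtColor(bot.get_image('top'),cv2.COLOR_RGB2BGR)[60:260,180:440],None,fx=3,fy=3))
E
```

```text
t 5.45 q [-0.025  0.338  1.4   -0.022  1.106 -1.521] pos [654.9  14.6 248.2] F [-2.4 -1.1  0.3] w 0.4
x [ 0.07   0.998 -0.007] z [ 0.293 -0.027 -0.956]
1.32 [0.35, 0.02, 0.03] [0.09, 0.3, 0.04]
1.38 [0.39, 0.03, 0.01] [0.01, 0.14, 0.0]
1.44 [0.39, 0.03, -0.01] [0.01, 0.14, -0.0]
1.5 [0.39, 0.03, -0.04] [0.01, 0.14, 0.0]
```

View pics/t5.png

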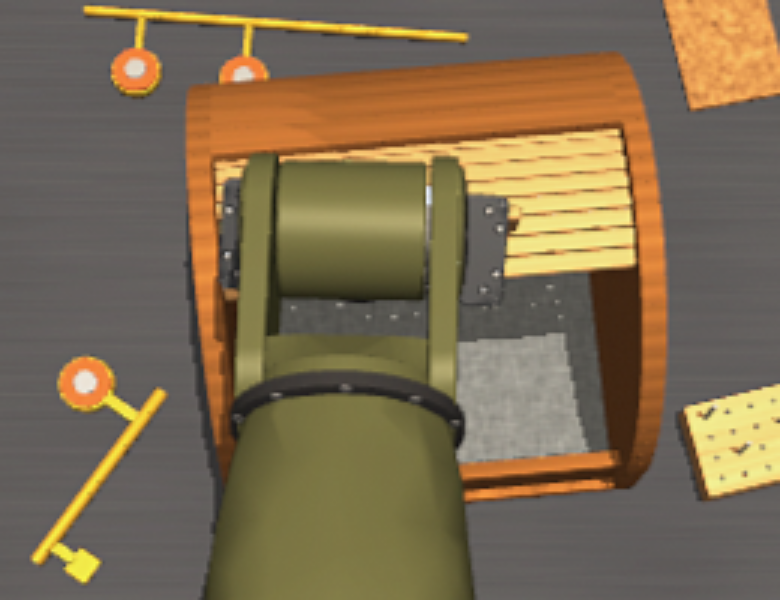

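Call:
send_rows --deltas '[[[0.35, 0.02, 0.03], [0.05, 0.2, 0]], [[0.39, 0.03, 0.01], [0, 0.15, 0]], [[0.3, 0.03, 0], [0, 0.15, 0]], [[0.2, 0.02, -0.02], [0, 0.1, 0]]]'

```text
time: 5.83
tool_pos: [692.1, 17.7, 248.1]
tool_rot: [0.726, 0.678, 0.078, 0.088]
contact_force: [-1.3, -1.1, 0.7]
width: 0.7
```

Call:
send_rows --deltas '[[[0.15, 0.02, 0], [0, 0, 0]], [[0.15, 0.02, 0], [0, 0, 0]], [[0, 0, 0], [0, 0, 0]]]'

```text
time: 6.08
tool_pos: [701.1, 19.0, 247.5]
tool_rot: [0.726, 0.678, 0.078, 0.088]
contact_force: [-0.3, -0.8, 0.3]
width: 0.7
```

```bash
python3 tgt.py 1.5,1.35,9,19
```

```text
t 6.08 q [-0.018  0.482  1.192 -0.019  1.233 -1.516] pos [701.1  19.  247.5] F [-0.3 -0.8  0.3] w 0.7
x [ 0.069  0.998 -0.006] z [ 0.233 -0.022 -0.972]
(1.5, 1.35, 9, 19)
shift units [-0.03 -0.02  0.02] turn units [0.06 0.14 0.04]
```

Call:
send_rows --deltas '[[[0.1, 0, 0], [0, 0, 0]], [[0.1, 0, 0], [0, 0, 0]], [[0, 0, 0], [0, 0, 0]]]'

```text
time: 6.33
tool_pos: [704.3, 19.1, 247.3]
tool_rot: [0.726, 0.678, 0.075, 0.085]
contact_force: [-29.7, -0.7, 8.8]
width: 0.6
```

Run:
```python
from h import *;from plant import bot
import cv2
rep(bot)
for n in('top','wrist'):cv2.imwrite(f'pics/{n}6.png',cv2.cvtColor(bot.get_image(n),cv2.COLOR_RGB2BGR))
```

```text
t 6.33 q [-0.018  0.495  1.172 -0.019  1.248 -1.517] pos [704.3  19.1 247.3] F [-29.7  -0.7   8.8] w 0.6
x [ 0.069  0.998 -0.006] z [ 0.225 -0.022 -0.974]
```

View pics/wrist6.png

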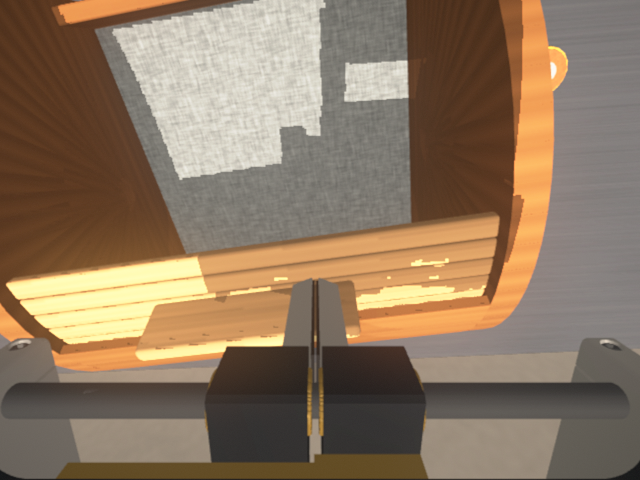

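View pics/top6.png

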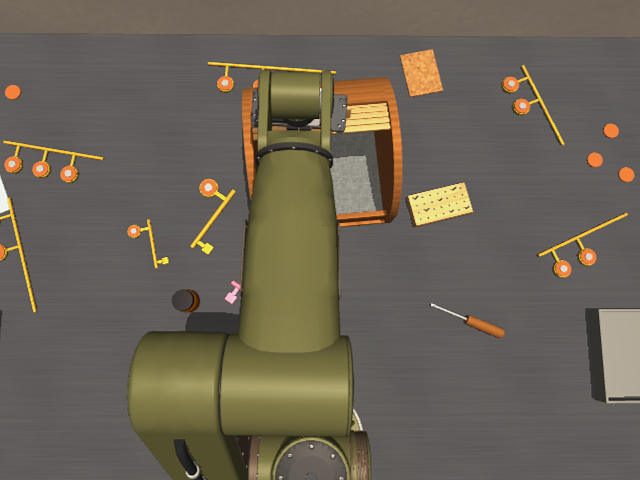

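Call:
send_rows --deltas '[[[-0.3, 0, 0], [0, 0, 0]], [[-0.6, 0, 0.6], [0, 0, 0]], [[-0.6, 0.2, 0.8], [0, 0, 0]], [[-0.6, 0.5, 0.8], [0, 0.2, -0.3]], [[-0.6, 0.8, 0.4], [0, 0.2, -0.5]]]' --hand -0.3

```text
time: 6.85
tool_pos: [625.3, 62.9, 329.1]
tool_rot: [0.756, 0.647, 0.06, 0.078]
contact_force: [0.8, 0.2, 0.3]
width: 30.2
```

```bash
cat > keyt.py <<'E'
import sys
from kin import *;from go import *;from plant import bot
def kt(k,z,tilt=.07):
    c,s_=np.cos(k[2]+np.pi/2),np.sin(k[2]+np.pi/2)
    d=[np.sin(tilt)*c,np.sin(tilt)*s_,-np.cos(tilt)]
    # axis through rod centre (k.x,k.y,6): TCP at height z
    off=np.tan(tilt)*(6-z)
    return np.array([k[0]+off*c,k[1]+off*s_,z]),frame(d,[c,s_,0])
if __name__=='__main__':
    s=rep(bot);k=np.fromfile('key.bin')
    for z in sys.argv[1:]:
        p,Rt=kt(k,float(z));q,e1,e2=ik(p,Rt,s['q']);print(z,p.round(1),q.round(2),round(e1,1),round(e2,3));go(s,p,Rt)
E
python3 keyt.py 200 2.5
```

```text
t 6.85 q [ 0.064  0.308  1.241 -0.053  1.403 -1.347] pos [625.3  62.9 329.1] F [0.8 0.2 0.3] w 30.2
x [ 0.156  0.988 -0.01 ] z [ 0.192 -0.04  -0.981]
200 [531.1 235.  200. ] [ 0.33  0.34  1.49  0.04  1.26 -0.63] 0.0 0.0
shift units [-3.14  5.74 -4.3 ] turn units [ 1.43  1.47 -4.36]
2.5 [539.1 246.3   2.5] [ 0.35  0.6   1.61  0.05  0.88 -0.63] 0.0 0.0
shift units [ -2.87   6.11 -10.89] turn units [ 1.43  1.47 -4.36]
```

Call:
send_rows --deltas '[[[-0.5, 0.9, 0], [0.2, 0.2, -0.7]], [[-0.5, 0.9, 0], [0.2, 0.2, -0.7]], [[-0.5, 0.9, 0], [0.2, 0.2, -0.6]], [[-0.5, 0.9, 0], [0.2, 0.2, -0.6]], [[-0.5, 0.9, -0.4], [0.2, 0.2, -0.6]]]'

```text
time: 7.27
tool_pos: [550.5, 200.4, 315.8]
tool_rot: [0.858, 0.511, 0.041, 0.012]
contact_force: [0.9, -0.1, 1.1]
width: 32.8
```

Call:
send_rows --deltas '[[[-0.4, 0.8, -0.8], [0.2, 0.2, -0.6]], [[-0.2, 0.4, -1], [0.2, 0.2, -0.5]], [[0, 0, -1], [0, 0, 0]], [[0, 0, -1], [0, 0, 0]], [[0, 0, 0], [0, 0, 0]]]'

```text
time: 7.68
tool_pos: [530.8, 234.5, 194.1]
tool_rot: [0.886, 0.462, 0.028, -0.015]
contact_force: [-0.6, 0.2, -0.4]
width: 32.9
```

```bash
python3 keyt.py 100 2.5
python3 - <<'E'
from h import *;from plant import bot
from fit import S
import cv2,json
c=bot.calibration('wrist');im=cv2.cvtColor(bot.get_image('wrist'),cv2.COLOR_RGB2BGR);cv2.imwrite('pics/w7.png',im)
json.dump({k:np.array(v).tolist() for k,v in c.items()},open('w7.json','w'))
k=np.fromfile('key.bin');print(proj(0,S(k,[[90,0,6],[-90,0,6],[58,56,15],[0,0,6]]),c).round(1).tolist())
E
```

```text
t 7.68 q [ 0.335  0.345  1.49   0.039  1.257 -0.637] pos [530.8 234.5 194.1] F [-0.6  0.2 -0.4] w 32.9
x [0.572 0.818 0.063] z [ 0.035  0.052 -0.998]
100 [535.2 240.7 100. ] [ 0.34  0.45  1.57  0.05  1.06 -0.63] 0.0 0.0
shift units [ 0.15  0.21 -3.14] turn units [ 0.05 -0.05 -0.1 ]
2.5 [539.1 246.3   2.5] [ 0.35  0.6   1.61  0.05  0.88 -0.63] 0.0 0.0
shift units [ 0.28  0.39 -6.39] turn units [ 0.05 -0.05 -0.1 ]
[[316.1, 295.3], [318.0, 135.8], [365.9, 272.3], [317.0, 221.0]]
```

View pics/w7.png

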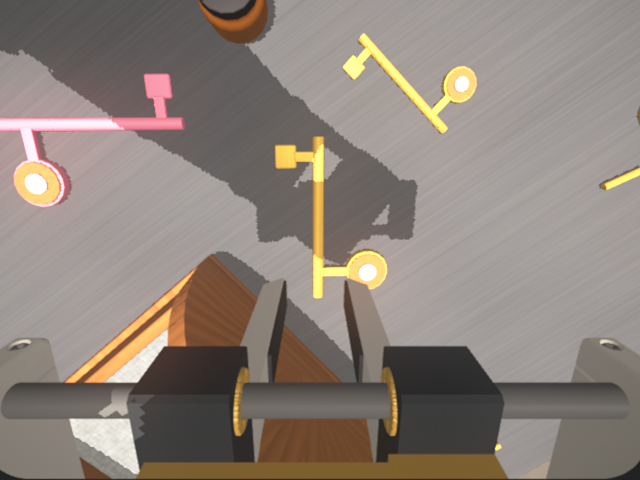

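Run:
```python
from h import *;from fit import S,least_squares
import json,cv2
im=cv2.imread('pics/w7.png');cv2.imwrite('pics/w7c.png',cv2.resize(im[125:305,265:395],None,fx=3.3,fy=3.3,interpolation=cv2.INTER_CUBIC))
```

```text
(no output)
```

View pics/w7c.png

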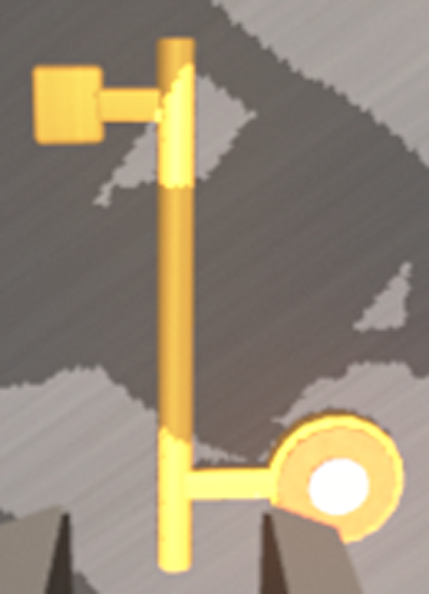

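```bash
python3 - <<'E'
from h import *;from fit import S,least_squares
import json
c={k:np.array(v) for k,v in json.load(open('w7.json')).items()}
g=lambda p:(proj(0,S(p,[[90,0,6],[-90,0,6],[58,56,15]]),c)-np.array([(317.9,297.7),(318.6,136.5),(367.4,269.8)])).ravel()
k=np.fromfile('key.bin');print(k,g(k).round(1))
r=least_squares(g,k);print(r.x,r.fun.round(1));
r.x.tofile('key.bin')
E
python3 keyt.py 60 2.5
```

```text
[538.99369158 246.08384731  -0.62050749] [-1.8 -2.4 -0.6 -0.7 -1.5  2.5]
[540.1016743  246.81861188  -0.60612136] [ 0.3 -2.  -0.6 -0.2  0.4  2.2]
t 7.73 q [ 0.335  0.343  1.485  0.039  1.261 -0.636] pos [532.  234.7 197.7] F [0.  0.4 1.8] w 32.6
x [0.572 0.818 0.066] z [ 0.038  0.053 -0.998]
60 [537.9 243.7  60. ] [ 0.34  0.51  1.59  0.05  0.99 -0.65] 0.0 0.0
shift units [ 0.2   0.3  -4.59] turn units [ 0.04 -0.02  0.04]
2.5 [540.2 247.    2.5] [ 0.35  0.6   1.6   0.05  0.88 -0.65] 0.0 0.0
shift units [ 0.28  0.41 -6.51] turn units [ 0.04 -0.02  0.04]
```

Call:
send_rows --deltas '[[[0.05, 0.1, -0.9], [0, 0, 0]], [[0.05, 0.1, -0.9], [0, 0, 0]], [[0.05, 0.1, -0.9], [0, 0, 0]], [[0.05, 0, -0.9], [0, 0, 0]], [[0, 0, -0.9], [0, 0, 0]]]'

```text
time: 8.15
tool_pos: [540.6, 244.4, 66.1]
tool_rot: [0.886, 0.462, 0.033, -0.014]
contact_force: [0.6, 0.4, -0.8]
width: 32.8
```

Call:
send_rows --deltas '[[[0, 0, 0], [0, 0, 0]]]'

```text
time: 8.23
tool_pos: [538.0, 243.5, 61.9]
tool_rot: [0.887, 0.462, 0.029, -0.015]
contact_force: [-0.4, -0.3, -1.7]
width: 32.7
```

```bash
python3 keyt.py 2.5;  python3 - <<'E'
from h import *;from plant import bot
import cv2
cv2.imwrite('pics/w8.png',cv2.cvtColor(bot.get_image('wrist'),cv2.COLOR_RGB2BGR))
E
```

```text
t 8.23 q [ 0.346  0.51   1.585  0.044  0.993 -0.637] pos [538.  243.5  61.9] F [-0.4 -0.3 -1.7] w 32.7
x [0.572 0.817 0.065] z [ 0.038  0.053 -0.998]
2.5 [540.2 247.    2.5] [ 0.35  0.6   1.6   0.05  0.88 -0.65] 0.0 0.0
shift units [ 0.07  0.12 -1.98] turn units [ 0.04 -0.02  0.04]
```

View pics/w8.png

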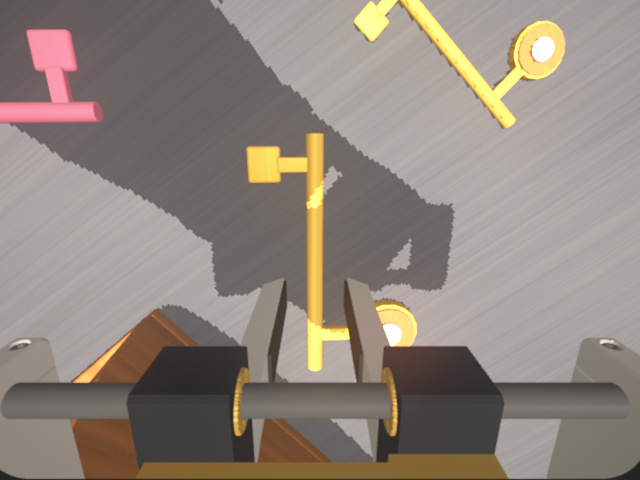

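Call:
send_rows --deltas '[[[0.04, 0.06, -0.8], [0, 0, 0]], [[0.03, 0.06, -0.7], [0, 0, 0]], [[0, 0, -0.3], [0, 0, 0]], [[0, 0, -0.1], [0, 0, 0]], [[0, 0, 0], [0, 0, 0]]]'

```text
time: 8.7
tool_pos: [541.8, 247.8, 8.9]
tool_rot: [0.886, 0.462, 0.032, -0.014]
contact_force: [0.4, 0.7, 1.2]
width: 33.0
```

```bash
python3 keyt.py 2.5
```

```text
t 8.7 q [ 0.351  0.595  1.597  0.047  0.891 -0.638] pos [541.8 247.8   8.9] F [0.4 0.7 1.2] w 33.0
x [0.572 0.817 0.07 ] z [ 0.043  0.055 -0.998]
2.5 [540.2 247.    2.5] [ 0.35  0.6   1.6   0.05  0.88 -0.65] 0.0 0.0
shift units [-0.05 -0.03 -0.21] turn units [0.02 0.03 0.04]
```

Call:
send_rows --deltas '[[[0, 0, -0.1], [0, 0, 0]], [[0, 0, 0], [0, 0, 0]], [[0, 0, 0], [0, 0, 0]]]'

```text
time: 8.95
tool_pos: [541.5, 247.7, 5.3]
tool_rot: [0.886, 0.462, 0.032, -0.014]
contact_force: [0.3, 0.8, 0.2]
width: 33.1
```

```bash
python3 keyt.py 2.5; python3 -c "
from kin import *
from plant import bot
print(fk(bot.get_state()['q'],P)[0])"
```

```text
t 8.95 q [ 0.351  0.6    1.599  0.047  0.884 -0.638] pos [541.5 247.7   5.3] F [0.3 0.8 0.2] w 33.1
x [0.572 0.817 0.07 ] z [ 0.043  0.055 -0.998]
2.5 [540.2 247.    2.5] [ 0.35  0.6   1.6   0.05  0.88 -0.65] 0.0 0.0
shift units [-0.04 -0.02 -0.09] turn units [0.02 0.03 0.04]
[541.31186396 247.73654745   5.28362923]
```

Call:
send_rows --deltas '[[[0, 0, -0.1], [0, 0, 0]], [[0, 0, 0], [0, 0, 0]]]'

```text
time: 9.12
tool_pos: [541.4, 247.7, 1.6]
tool_rot: [0.886, 0.462, 0.032, -0.014]
contact_force: [0.8, 0.1, 1.3]
width: 32.7
```

Call:
send_rows --deltas '[[[0, 0, 0], [0, 0, 0]], [[0, 0, 0], [0, 0, 0]], [[0, 0, 0], [0, 0, 0]], [[0, 0, 0], [0, 0, 0]], [[0, 0, 0], [0, 0, 0]]]' --hand -1

```text
time: 9.53
tool_pos: [540.9, 247.5, 1.2]
tool_rot: [0.886, 0.462, 0.031, -0.014]
contact_force: [-0.2, -0.5, -0.4]
width: 11.0
```

```bash
python3 keyt.py 2.5
```

```text
t 9.53 q [ 0.351  0.606  1.6    0.048  0.878 -0.639] pos [540.9 247.5   1.2] F [-0.2 -0.5 -0.4] w 11.0
x [0.572 0.818 0.068] z [ 0.042  0.054 -0.998]
2.5 [540.2 247.    2.5] [ 0.35  0.6   1.6   0.05  0.88 -0.65] 0.0 0.0
shift units [-0.02 -0.02  0.04] turn units [0.03 0.01 0.04]
```

Call:
send_rows --deltas '[[[0, 0, 0.1], [0, 0, 0]], [[0, 0, 0.3], [0, 0, 0]], [[0, 0, 0.5], [0, 0, 0]], [[0, 0, 0.6], [0, 0, 0]], [[0, 0, 0.6], [0, 0, 0]]]'

```text
time: 9.95
tool_pos: [540.9, 247.5, 65.6]
tool_rot: [0.886, 0.462, 0.031, -0.014]
contact_force: [-0.8, -0.3, -1.4]
width: 11.2
```

Run:
```python
from h import *;from plant import bot
import cv2
rep(bot)
cv2.imwrite('pics/w9.png',cv2.cvtColor(bot.get_image('wrist'),cv2.COLOR_RGB2BGR))
```

```text
t 9.95 q [ 0.351  0.512  1.573  0.043  1.    -0.632] pos [540.9 247.5  65.6] F [-0.8 -0.3 -1.4] w 11.2
x [0.572 0.818 0.068] z [ 0.042  0.054 -0.998]
```

View pics/w9.png

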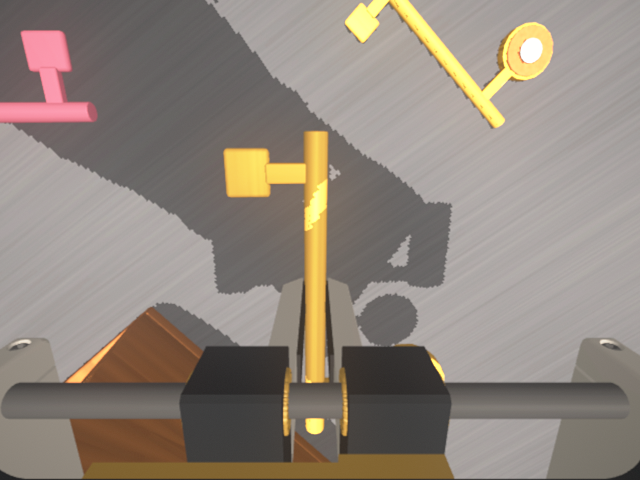

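```bash
cat > place.py <<'E'
import sys
from kin import *;from go import *;from fit import S;from plant import bot
st=store();k=np.fromfile('key.bin')
gp=np.array([540.9,247.5,1.2]);gR=R.from_quat([.886,.462,.031,-.014])
def pl(x,y,h):
    o=S(st,[x,y,12+h])[0];dR=ez(st[2]-np.pi/2-k[2])
    return o+dR.apply(gp-np.array([k[0],k[1],0])),dR*gR
if __name__=='__main__':
    s=rep(bot)
    for a in sys.argv[1:]:
        p,Rt=pl(*eval(a));q,e1,e2=ik(p,Rt,s['q']);print(a,p.round(1),Rt.as_matrix()[:,2].round(3),q.round(2),round(e1,1),round(e2,3));go(s,p,Rt)
E
python3 place.py -96,0,320 -96,0,240 -96,0,60 -96,0,0
```

```text
t 10.0 q [ 0.351  0.507  1.569  0.043  1.002 -0.632] pos [542.6 248.2  69.5] F [ 1.1 -1.3  3.1] w 10.7
x [0.571 0.817 0.073] z [ 0.047  0.056 -0.997]
-96,0,320 [588.9 -34.  333.2] [ 0.068  0.002 -0.998] [-0.12  0.29  1.24  0.01  1.54 -0.21] 0.0 0.0
shift units [ 1.55 -9.41  8.79] turn units [-0.    0.05 -8.35]
-96,0,240 [588.9 -34.  253.2] [ 0.068  0.002 -0.998] [-0.12  0.32  1.39  0.01  1.37 -0.21] 0.0 0.0
shift units [ 1.55 -9.41  6.12] turn units [-0.    0.05 -8.35]
-96,0,60 [588.9 -34.   73.2] [ 0.068  0.002 -0.998] [-0.12  0.49  1.59  0.01  1.   -0.22] 0.0 0.0
shift units [ 1.55 -9.41  0.12] turn units [-0.    0.05 -8.35]
-96,0,0 [588.9 -34.   13.2] [ 0.068  0.002 -0.998] [-0.12  0.57  1.62  0.01  0.88 -0.22] 0.0 0.0
shift units [ 1.55 -9.41 -1.88] turn units [-0.    0.05 -8.35]
```

Call:
send_rows --deltas '[[[0, 0, 0.7], [0, 0, 0]], [[0, 0, 0.9], [0, 0, 0]], [[0, 0, 0.9], [0, 0, 0]], [[0, 0, 0.9], [0, 0, 0]], [[0, 0, 0.9], [0, 0, 0]]]'

```text
time: 10.42
tool_pos: [540.8, 247.5, 194.9]
tool_rot: [0.886, 0.462, 0.031, -0.014]
contact_force: [-0.0, -0.5, -0.3]
width: 10.9
```

Call:
send_rows --deltas '[[[0, 0, 0.9], [0, 0, -0.2]], [[0, -0.3, 0.9], [0, 0, -0.5]], [[0.1, -0.6, 0.9], [0, 0, -0.6]], [[0.2, -0.8, 0.5], [0, 0, -0.7]], [[0.2, -0.9, 0.2], [0, 0, -0.8]]]'

```text
time: 10.83
tool_pos: [556.4, 169.4, 298.6]
tool_rot: [0.945, 0.326, 0.035, -0.009]
contact_force: [-0.3, 0.1, -1.0]
width: 10.8
```

Call:
send_rows --deltas '[[[0.2, -0.9, 0], [0, 0, -0.8]], [[0.2, -0.9, 0], [0, 0, -0.8]], [[0.2, -0.9, 0], [0, 0, -0.8]], [[0.2, -0.9, 0], [0, 0, -0.8]], [[0.2, -0.9, 0], [0, 0, -0.8]]]'

```text
time: 11.25
tool_pos: [586.0, 33.3, 295.6]
tool_rot: [0.992, 0.122, 0.034, -0.003]
contact_force: [0.1, 0.3, -1.1]
width: 11.0
```

```bash
python3 place.py -96,0,240
```

```text
t 11.25 q [-0.012  0.292  1.325  0.014  1.456 -0.258] pos [586.   33.3 295.6] F [ 0.1  0.3 -1.1] w 11.0
x [0.968 0.241 0.069] z [ 0.067  0.013 -0.998]
-96,0,240 [588.9 -34.  253.2] [ 0.068  0.002 -0.998] [-0.12  0.32  1.39  0.01  1.37 -0.21] 0.0 0.0
shift units [ 0.1  -2.24 -1.41] turn units [-0.01  0.01 -1.51]
```

Call:
send_rows --deltas '[[[0, -0.8, 0], [0, 0, -0.6]], [[0.05, -0.7, 0], [0, 0, -0.5]], [[0.05, -0.6, -0.4], [0, 0, -0.4]], [[0, -0.1, -0.5], [0, 0, 0]], [[0, 0, -0.2], [0, 0, 0]]]'

```text
time: 11.67
tool_pos: [588.5, -32.5, 260.6]
tool_rot: [0.998, 0.045, 0.033, -0.0]
contact_force: [0.7, 0.1, -1.7]
width: 11.2
```

Call:
send_rows --deltas '[[[0, 0, 0], [0, 0, 0]]]'

```text
time: 11.75
tool_pos: [588.5, -31.3, 261.0]
tool_rot: [0.998, 0.046, 0.033, -0.0]
contact_force: [0.3, 0.1, -1.1]
width: 11.2
```

```bash
python3 place.py -96,0,240 -96,0,60
python3 - <<'E'
from h import *;from plant import bot
from fit import S,cyl
from kin import *
import cv2
st=store()
c=bot.calibration('wrist');im=cv2.cvtColor(bot.get_image('wrist'),cv2.COLOR_RGB2BGR);
cv2.imwrite('pics/w10.png',im)
def q_(L,col):
    q=proj(0,S(st,L),c).round().astype(int);cv2.polylines(im,[q.reshape(-1,1,2)],False,col,1)
q_([[-164,-150,66],[-164,150,66]],(0,255,0));q_([[-150,-150,66],[-150,150,66]],(0,255,0));q_([[-172,-150,12],[-172,150,12]],(255,255,0))
for y in(-168,-150,150,168):q_([cyl(172,t,y) for t in np.linspace(0,1.6,30)],(255,0,0))
q_([[-150,-150,12],[-150,150,12]],(0,255,255))
cv2.imwrite('pics/w10o.png',im)
cv2.imwrite('pics/t10.png',cv2.resize(cv2.cvtColor(bot.get_image('top'),cv2.COLOR_RGB2BGR)[60:260,180:440],None,fx=3,fy=3))
E
```

```text
t 11.75 q [-0.121  0.314  1.376  0.012  1.387 -0.213] pos [588.5 -31.3 261. ] F [ 0.3  0.1 -1.1] w 11.2
x [0.994 0.091 0.066] z [ 0.066  0.003 -0.998]
-96,0,240 [588.9 -34.  253.2] [ 0.068  0.002 -0.998] [-0.12  0.32  1.39  0.01  1.37 -0.21] 0.0 0.0
shift units [ 0.01 -0.09 -0.26] turn units [-0.01 -0.02 -0.05]
-96,0,60 [588.9 -34.   73.2] [ 0.068  0.002 -0.998] [-0.12  0.49  1.59  0.01  1.   -0.22] 0.0 0.0
shift units [ 0.01 -0.09 -6.26] turn units [-0.01 -0.02 -0.05]
```

View pics/w10o.png

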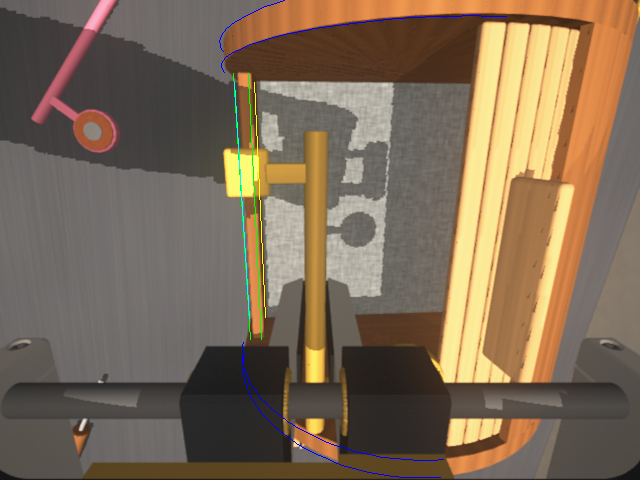

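View pics/t10.png

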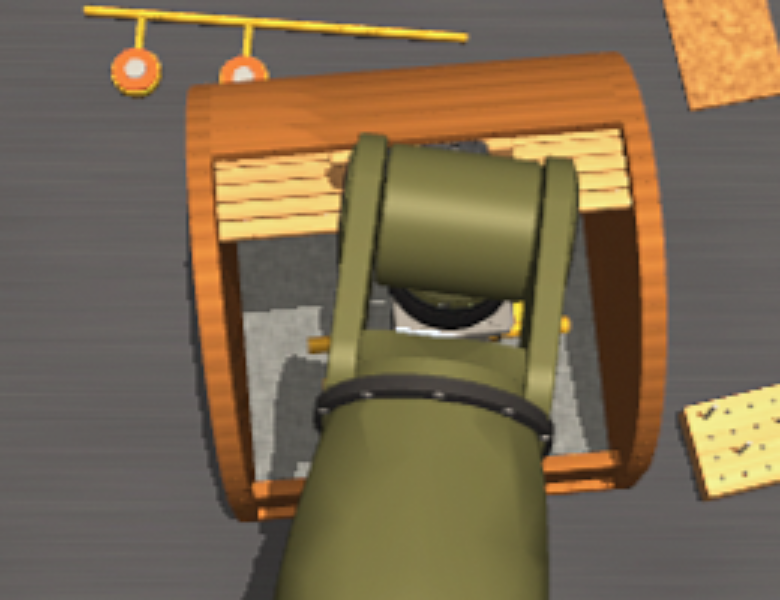

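Call:
send_rows --deltas '[[[0, -0.05, -0.6], [0, 0, 0]], [[0, -0.05, -0.7], [0, 0, 0]], [[0, 0, -0.7], [0, 0, 0]], [[0, 0, -0.7], [0, 0, 0]], [[0, 0, -0.7], [0, 0, 0]]]'

```text
time: 12.27
tool_pos: [589.5, -33.7, 160.6]
tool_rot: [0.998, 0.046, 0.035, 0.0]
contact_force: [0.6, 0.6, -1.0]
width: 11.4
```

Call:
send_rows --deltas '[[[0, 0, -0.7], [0, 0, 0]], [[0, 0, -0.7], [0, 0, 0]], [[0, 0, -0.6], [0, 0, 0]], [[0, 0, -0.5], [0, 0, 0]], [[0, 0, -0.3], [0, 0, 0]]]'

```text
time: 12.68
tool_pos: [589.0, -33.7, 75.6]
tool_rot: [0.998, 0.046, 0.034, -0.0]
contact_force: [-1.0, 0.3, -1.6]
width: 10.9
```

```bash
python3 place.py -96,0,0
python3 - <<'E'
from h import *;from plant import bot
import cv2
for n in('wrist','scene'): cv2.imwrite(f'pics/{n}11.png',cv2.cvtColor(bot.get_image(n),cv2.COLOR_RGB2BGR))
E
```

```text
t 12.68 q [-0.125  0.485  1.587  0.014  1.002 -0.224] pos [589.  -33.7  75.6] F [-1.   0.3 -1.6] w 10.9
x [0.993 0.092 0.068] z [ 0.068  0.003 -0.998]
-96,0,0 [588.9 -34.   13.2] [ 0.068  0.002 -0.998] [-0.12  0.57  1.62  0.01  0.88 -0.22] 0.0 0.0
shift units [-0.   -0.01 -2.08] turn units [-0.01  0.   -0.06]
```

View pics/wrist11.png

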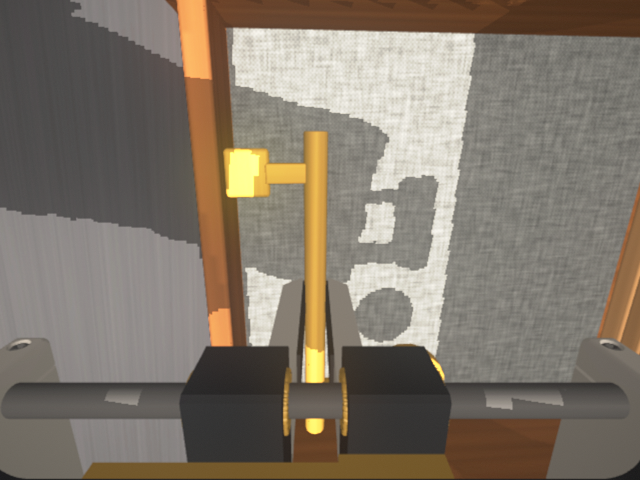

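View pics/scene11.png

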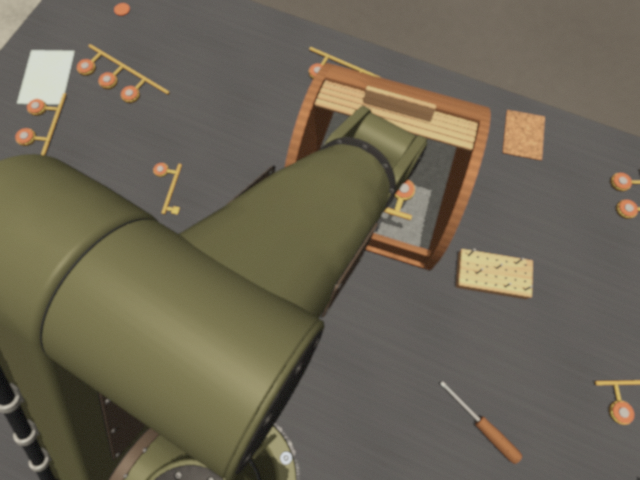

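Call:
send_rows --deltas '[[[0.08, 0, -0.3], [0, 0, 0]], [[0, 0, -0.5], [0, 0, 0]], [[0, 0, -0.5], [0, 0, 0]], [[0, 0, -0.4], [0, 0, 0]], [[0, 0, -0.1], [0, 0, 0]]]'

```text
time: 13.2
tool_pos: [591.1, -34.2, 20.9]
tool_rot: [0.998, 0.046, 0.034, -0.0]
contact_force: [-0.7, -0.8, -1.6]
width: 11.2
```

Call:
send_rows --deltas '[[[0, 0, 0], [0, 0, 0]], [[0, 0, 0], [0, 0, 0]]]'

```text
time: 13.37
tool_pos: [591.9, -34.4, 23.1]
tool_rot: [0.998, 0.046, 0.035, 0.0]
contact_force: [0.7, 0.2, -1.1]
width: 11.0
```

```bash
python3 place.py -94,0,0
```

```text
t 13.37 q [-0.125  0.564  1.607  0.015  0.902 -0.225] pos [591.9 -34.4  23.1] F [ 0.7  0.2 -1.1] w 11.0
x [0.993 0.091 0.07 ] z [ 0.07   0.003 -0.998]
-94,0,0 [590.9 -33.8  13.2] [ 0.068  0.002 -0.998] [-0.12  0.58  1.61  0.01  0.88 -0.22] 0.0 0.0
shift units [-0.03  0.02 -0.33] turn units [-0.01  0.02 -0.05]
```

Call:
send_rows --deltas '[[[0, 0, -0.1], [0, 0, 0]], [[0, 0, -0.1], [0, 0, 0]], [[0, 0, 0], [0, 0, 0]]]'

```text
time: 13.62
tool_pos: [591.4, -34.4, 16.2]
tool_rot: [0.998, 0.046, 0.034, 0.0]
contact_force: [-0.4, -0.6, -2.3]
width: 11.0
```

Call:
send_rows --deltas '[[[0, 0, -0.08], [0, 0, 0]], [[0, 0, 0], [0, 0, 0]], [[0, 0, 0], [0, 0, 0]]]'

```text
time: 13.87
tool_pos: [591.4, -34.4, 13.9]
tool_rot: [0.998, 0.046, 0.034, 0.0]
contact_force: [0.0, 0.5, -1.6]
width: 10.9
```

Call:
send_rows --deltas '[[[0, 0, -0.05], [0, 0, 0]], [[0, 0, 0], [0, 0, 0]]]'

```text
time: 14.03
tool_pos: [591.6, -34.4, 13.1]
tool_rot: [0.998, 0.046, 0.035, 0.0]
contact_force: [-3.4, -0.3, 6.2]
width: 11.1
```

Call:
send_rows --deltas '[[[0, 0, -0.04], [0, 0, 0]], [[0, 0, 0], [0, 0, 0]]]'

```text
time: 14.2
tool_pos: [591.7, -34.5, 13.1]
tool_rot: [0.998, 0.046, 0.035, 0.0]
contact_force: [-11.5, 0.6, 19.9]
width: 10.9
```

Run:
```python
from h import *;from plant import bot
import cv2
for i in range(3): rep(bot)
cv2.imwrite('pics/w12.png',cv2.cvtColor(bot.get_image('wrist'),cv2.COLOR_RGB2BGR))
```

```text
t 14.2 q [-0.125  0.579  1.611  0.015  0.883 -0.226] pos [591.7 -34.5  13.1] F [-11.5   0.6  19.9] w 10.9
x [0.993 0.091 0.069] z [ 0.069  0.003 -0.998]
t 14.2 q [-0.125  0.579  1.611  0.015  0.883 -0.226] pos [591.7 -34.5  13.1] F [-11.5   0.6  19.9] w 10.9
x [0.993 0.091 0.069] z [ 0.069  0.003 -0.998]
t 14.2 q [-0.125  0.579  1.611  0.015  0.883 -0.226] pos [591.7 -34.5  13.1] F [-11.5   0.6  19.9] w 10.9
x [0.993 0.091 0.069] z [ 0.069  0.003 -0.998]
```

View pics/w12.png

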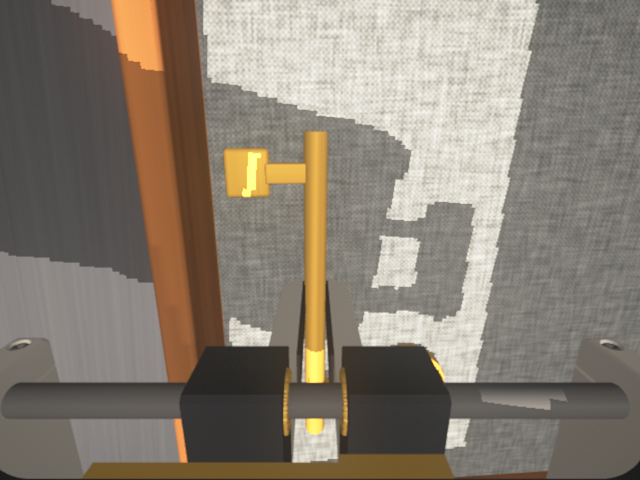

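Call:
send_rows --deltas '[[[0, 0, 0.05], [0, 0, 0]], [[0, 0, 0], [0, 0, 0]]]'

```text
time: 14.42
tool_pos: [591.7, -34.4, 13.3]
tool_rot: [0.998, 0.046, 0.035, 0.0]
contact_force: [0.6, -0.3, 0.7]
width: 11.0
```

Call:
send_rows --deltas '[[[0, 0, 0], [0, 0, 0]], [[0, 0, 0], [0, 0, 0]], [[0, 0, 0], [0, 0, 0]], [[0, 0, 0], [0, 0, 0]], [[0, 0, 0], [0, 0, 0]]]' --hand -0.3

```text
time: 14.83
tool_pos: [592.5, -34.5, 13.5]
tool_rot: [0.998, 0.046, 0.036, 0.0]
contact_force: [4.0, 0.7, 5.4]
width: 33.0
```

Call:
send_rows --deltas '[[[0, 0, 0], [0, 0, 0]], [[0, 0, 0.1], [0, 0, 0]], [[0, 0, 0.4], [0, 0, 0]], [[0, 0, 0.6], [0, 0, 0]], [[0, 0, 0.7], [0, 0, 0]]]'

```text
time: 15.25
tool_pos: [590.5, -34.3, 67.0]
tool_rot: [0.998, 0.046, 0.033, -0.0]
contact_force: [-0.3, 0.1, 0.2]
width: 33.0
```

Run:
```python
from h import *;from plant import bot
import cv2,json
rep(bot)
c=bot.calibration('wrist')
cv2.imwrite('pics/w13.png',cv2.cvtColor(bot.get_image('wrist'),cv2.COLOR_RGB2BGR))
```

```text
t 15.25 q [-0.125  0.5    1.586  0.014  0.99  -0.224] pos [590.5 -34.3  67. ] F [-0.3  0.1  0.2] w 33.0
x [0.994 0.091 0.066] z [ 0.066  0.003 -0.998]
```

View pics/w13.png

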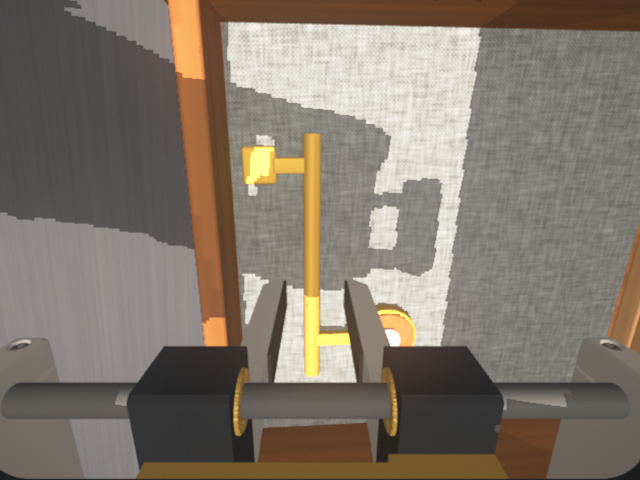

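Call:
send_rows --deltas '[[[0, 0, 0.9], [0, 0, 0]], [[0, 0, 0.9], [0, 0, 0]], [[0, 0, 0.9], [0, 0, 0]], [[0, 0, 0.9], [0, 0, 0]], [[0, 0, 0.9], [0, 0, 0]]]'

```text
time: 15.72
tool_pos: [590.9, -34.4, 203.6]
tool_rot: [0.998, 0.046, 0.034, 0.0]
contact_force: [-0.2, -0.7, -0.2]
width: 33.1
```

Call:
send_rows --deltas '[[[0, 0, 0.9], [0, 0, 0]], [[0, 0, 0.9], [0, 0, 0.3]], [[0, 0, 0.9], [0, 0, 0.9]], [[0, 0, 0.7], [0, 0, 1]], [[0, 0, 0.3], [0, 0, 1]]]' --hand -1

```text
time: 16.13
tool_pos: [591.4, -34.4, 316.7]
tool_rot: [0.976, 0.214, 0.036, -0.005]
contact_force: [-0.2, -0.4, -0.7]
width: 2.8
```

```bash
cat > close.py <<'E'
import sys
from kin import *;from go import *;from fit import S;from plant import bot
st=store()
YC=20
def cp(th,r=186,lead=0,half=8,p=np.pi/2,psi=None):
    t=.2225+th-lead
    x=-r*np.cos(t)+5*np.sin(t)+half;z=70+r*np.sin(t)+5*np.cos(t)
    if t>1.571: # contact at outer edge on side
        x=-200*np.cos(t)+5*np.sin(t)+half
    return tw(x,z,p)
def tw(x,z,p=np.pi/2):
    psi=st[2]
    d=[np.cos(p)*np.cos(psi),np.cos(p)*np.sin(psi),-np.sin(p)]
    return S(st,[x,YC,z])[0],frame(d,[-np.sin(psi),np.cos(psi),0])
if __name__=='__main__':
    s=rep(bot);q=s['q']
    for a in sys.argv[1:]:
        v=eval(a)
        p,Rt=tw(*v[1:]) if v[0]=='x' else cp(*v)
        q,e1,e2=ik(p,Rt,q);print(a,p.round(1),q.round(2),round(e1,1),round(e2,3));go(s,p,Rt)
E
python3 close.py "'x',65,310" "'x',65,252" 1.5, 1.2, .9, .6, .3, 0,
```

```text
t 16.13 q [-0.135  0.301  1.267  0.034  1.51  -0.568] pos [591.4 -34.4 316.7] F [-0.2 -0.4 -0.7] w 2.8
x [0.906 0.417 0.072] z [ 0.067  0.025 -0.997]
'x',65,310 [7.464e+02 5.000e-01 3.100e+02] [-0.05  0.79  0.56  0.    1.8  -1.71] 0.0 0.0
shift units [ 5.17  1.16 -0.22] turn units [-0.61  0.41 11.73]
'x',65,252 [7.464e+02 5.000e-01 2.520e+02] [-0.05  0.77  0.71 -0.    1.66 -1.71] 0.0 0.0
shift units [ 5.17  1.16 -2.16] turn units [-0.61  0.41 11.73]
1.5, [724.7  -1.4 253.1] [-0.05  0.71  0.82 -0.    1.62 -1.71] 0.0 0.0
shift units [ 4.44  1.1  -2.12] turn units [-0.61  0.41 11.73]
1.2, [667.2  -6.6 254.7] [-0.06  0.55  1.06 -0.    1.53 -1.73] 0.0 0.0
shift units [ 2.53  0.93 -2.07] turn units [-0.61  0.41 11.73]
.9, [613.9 -11.4 239.8] [-0.08  0.42  1.27 -0.    1.44 -1.74] 0.0 0.0
shift units [ 0.75  0.77 -2.56] turn units [-0.61  0.41 11.73]
.6, [567.3 -15.6 209.7] [-0.09  0.34  1.46 -0.    1.34 -1.75] 0.0 0.0
shift units [-0.8   0.63 -3.57] turn units [-0.61  0.41 11.73]
.3, [531.6 -18.8 167.2] [-0.1   0.29  1.62 -0.    1.23 -1.76] 0.0 0.0
shift units [-1.99  0.52 -4.99] turn units [-0.61  0.41 11.73]
0, [510.1 -20.7 115.9] [-0.11  0.31  1.73 -0.    1.1  -1.77] 0.0 0.0
shift units [-2.71  0.45 -6.69] turn units [-0.61  0.41 11.73]
```

Call:
send_rows --deltas '[[[0.3, 0.1, 0.1], [-0.05, 0.05, 1]], [[0.3, 0.1, 0.1], [-0.05, 0.05, 1]], [[0.4, 0.1, 0], [-0.05, 0.05, 1]], [[0.4, 0.1, 0], [-0.05, 0.05, 1]], [[0.4, 0.1, 0], [-0.05, 0.05, 1]]]'

```text
time: 16.55
tool_pos: [645.5, -19.3, 319.3]
tool_rot: [0.888, 0.46, 0.015, -0.004]
contact_force: [-0.4, 0.2, 0.8]
width: 0.5
```

Call:
send_rows --deltas '[[[0.5, 0.1, 0], [-0.05, 0.05, 1]], [[0.5, 0.1, 0], [-0.05, 0.05, 1]], [[0.5, 0.1, 0], [-0.05, 0.05, 1]], [[0.5, 0.1, 0], [-0.05, 0, 1]], [[0.5, 0.1, 0], [-0.05, 0, 1]]]'

```text
time: 16.97
tool_pos: [720.6, -4.3, 319.1]
tool_rot: [0.739, 0.674, 0.001, 0.0]
contact_force: [-1.1, -0.7, 0.8]
width: 0.4
```

```bash
python3 close.py "'x',65,310" "'x',65,252" 1.5,
```

```text
t 16.97 q [-5.700e-02  6.960e-01  6.870e-01  1.000e-03  1.757e+00 -1.536e+00] pos [720.6  -4.3 319.1] F [-1.1 -0.7  0.8] w 0.4
x [0.092 0.996 0.001] z [ 0.001  0.001 -1.   ]
'x',65,310 [7.464e+02 5.000e-01 3.100e+02] [-0.05  0.79  0.56 -0.    1.8  -1.71] 0.0 0.0
shift units [ 0.86  0.16 -0.3 ] turn units [-0.01  0.01  1.73]
'x',65,252 [7.464e+02 5.000e-01 2.520e+02] [-0.05  0.77  0.71 -0.    1.66 -1.71] 0.0 0.0
shift units [ 0.86  0.16 -2.24] turn units [-0.01  0.01  1.73]
1.5, [724.7  -1.4 253.1] [-0.05  0.71  0.82 -0.    1.62 -1.71] 0.0 0.0
shift units [ 0.14  0.09 -2.2 ] turn units [-0.01  0.01  1.73]
```

Call:
send_rows --deltas '[[[0.45, 0.1, 0], [0, 0, 0.9]], [[0.41, 0.06, 0], [0, 0, 0.8]], [[0, 0, -0.4], [0, 0, 0]], [[0, 0, -0.5], [0, 0, 0]], [[0, 0, 0], [0, 0, 0]]]'

```text
time: 17.38
tool_pos: [745.5, 0.5, 288.5]
tool_rot: [0.678, 0.735, -0.001, -0.002]
contact_force: [-0.6, 0.5, -1.0]
width: 0.7
```

```bash
python3 close.py "'x',65,252" 1.5,;python3 - <<'E'
from h import *;from plant import bot
import cv2
cv2.imwrite('pics/w14.png',cv2.cvtColor(bot.get_image('wrist'),cv2.COLOR_RGB2BGR))
cv2.imwrite('pics/t14.png',cv2.resize(cv2.cvtColor(bot.get_image('top'),cv2.COLOR_RGB2BGR)[60:260,180:440],None,fx=3,fy=3))
E
```

```text
t 17.38 q [-4.900e-02  7.780e-01  6.220e-01  1.000e-03  1.745e+00 -1.700e+00] pos [7.455e+02 5.000e-01 2.885e+02] F [-0.6  0.5 -1. ] w 0.7
x [-0.081  0.997  0.002] z [-0.004  0.001 -1.   ]
'x',65,252 [7.464e+02 5.000e-01 2.520e+02] [-0.05  0.77  0.71 -0.    1.66 -1.71] 0.0 0.0
shift units [ 0.03  0.   -1.22] turn units [-0.01 -0.03  0.08]
1.5, [724.7  -1.4 253.1] [-0.05  0.71  0.82 -0.    1.62 -1.71] 0.0 0.0
shift units [-0.69 -0.06 -1.18] turn units [-0.01 -0.03  0.08]
```

View pics/w14.png

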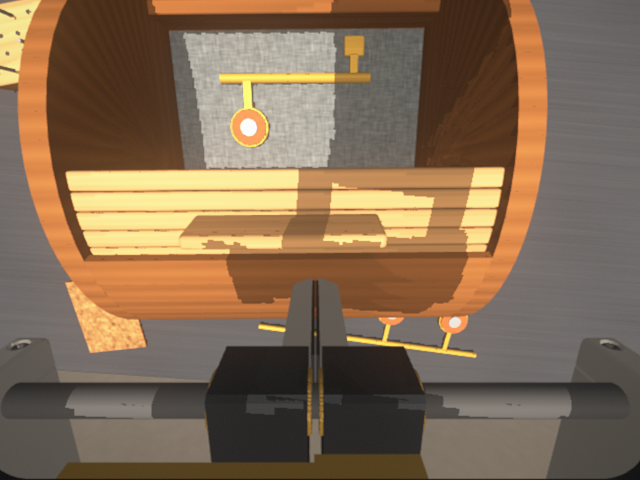

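View pics/t14.png

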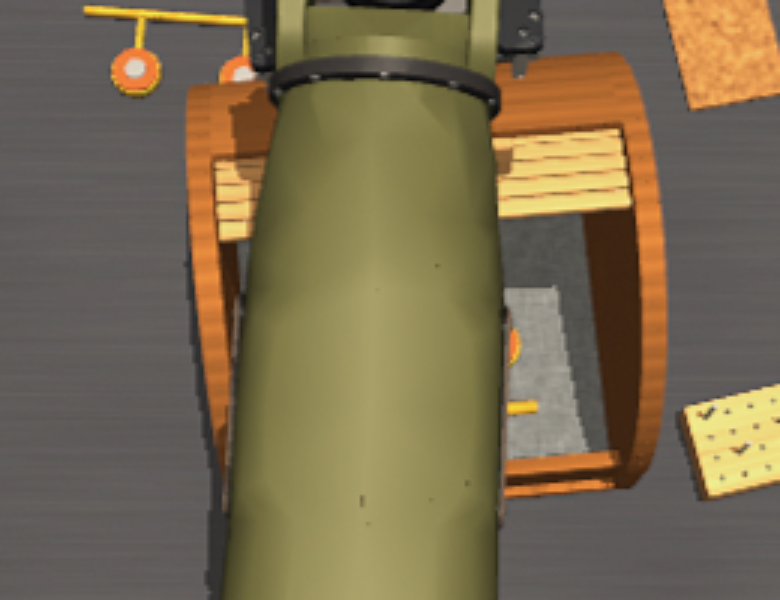

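Call:
send_rows --deltas '[[[0, 0, -0.5], [0, 0, 0]], [[0, 0, -0.5], [0, 0, 0]], [[-0.2, 0, -0.2], [0, 0, 0]], [[-0.3, 0, 0], [0, 0, 0]], [[-0.3, -0.03, 0], [0, 0, 0]]]'

```text
time: 17.9
tool_pos: [722.2, -0.6, 256.5]
tool_rot: [0.678, 0.735, 0.001, 0.001]
contact_force: [6.3, 0.5, -0.9]
width: 0.7
```

```bash
cat > cpath.py <<'E'
import sys
from close import *
s=rep(bot);th0,th1,n=eval(sys.argv[1]);p0=s['tool_pos']
for i in range(1,n+1):
    th=th0+(th1-th0)*i/n
    p,Rt=cp(th);print(round(th,2),((p-p0)/30).round(2).tolist());p0=p
E
python3 cpath.py 1.5,1.2,5
```

```text
t 17.9 q [-5.200e-02  6.950e-01  8.300e-01  1.000e-03  1.614e+00 -1.704e+00] pos [ 7.222e+02 -6.000e-01  2.565e+02] F [ 6.3  0.5 -0.9] w 0.7
x [-0.081  0.997  0.001] z [ 0.003  0.001 -1.   ]
1.44 [-0.31, -0.06, -0.06]
1.38 [-0.4, -0.04, 0.03]
1.32 [-0.39, -0.03, 0.01]
1.26 [-0.37, -0.03, -0.01]
1.2 [-0.37, -0.03, -0.03]
```

Call:
send_rows --deltas '[[[-0.35, -0.04, -0.05], [0, 0, 0]], [[-0.39, -0.04, 0], [0, 0, 0]], [[-0.39, -0.03, 0.01], [0, 0, 0]], [[-0.37, -0.03, 0], [0, 0, 0]], [[-0.37, -0.03, -0.03], [0, 0, 0]]]'

```text
time: 18.32
tool_pos: [666.2, -5.7, 255.5]
tool_rot: [0.678, 0.735, 0.002, 0.002]
contact_force: [6.1, -0.3, -3.1]
width: 0.2
```

```bash
python3 cpath.py 1.2,.8,6
```

```text
t 18.32 q [-6.400e-02  5.410e-01  1.070e+00  1.000e-03  1.526e+00 -1.716e+00] pos [666.2  -5.7 255.5] F [ 6.1 -0.3 -3.1] w 0.2
x [-0.081  0.997  0.001] z [ 0.005  0.001 -1.   ]
1.13 [-0.37, -0.07, -0.09]
1.07 [-0.4, -0.04, -0.09]
1.0 [-0.39, -0.04, -0.12]
0.93 [-0.39, -0.03, -0.14]
0.87 [-0.38, -0.03, -0.17]
0.8 [-0.36, -0.03, -0.19]
```

Call:
send_rows --deltas '[[[-0.37, -0.05, -0.09], [0, 0, 0]], [[-0.4, -0.04, -0.09], [0, 0, 0]], [[-0.39, -0.04, -0.12], [0, 0, 0]], [[-0.39, -0.03, -0.14], [0, 0, 0]], [[-0.38, -0.03, -0.17], [0, 0, 0]]]'

```text
time: 18.73
tool_pos: [608.5, -11.2, 237.4]
tool_rot: [0.678, 0.735, 0.002, 0.002]
contact_force: [4.7, 0.6, -0.4]
width: 0.5
```

```bash
python3 cpath.py .87,.4,7
python3 - <<'E'
from h import *;from plant import bot
import cv2
cv2.imwrite('pics/w15.png',cv2.cvtColor(bot.get_image('wrist'),cv2.COLOR_RGB2BGR))
E
```

```text
t 18.73 q [-0.079  0.408  1.302  0.002  1.426 -1.731] pos [608.5 -11.2 237.4] F [ 4.7  0.6 -0.4] w 0.5
x [-0.081  0.997  0.001] z [ 0.006  0.001 -1.   ]
0.8 [-0.36, -0.05, -0.19]
0.74 [-0.35, -0.03, -0.22]
0.67 [-0.34, -0.03, -0.24]
0.6 [-0.32, -0.03, -0.26]
0.53 [-0.3, -0.03, -0.28]
0.47 [-0.28, -0.03, -0.3]
0.4 [-0.26, -0.02, -0.32]
```

View pics/w15.png

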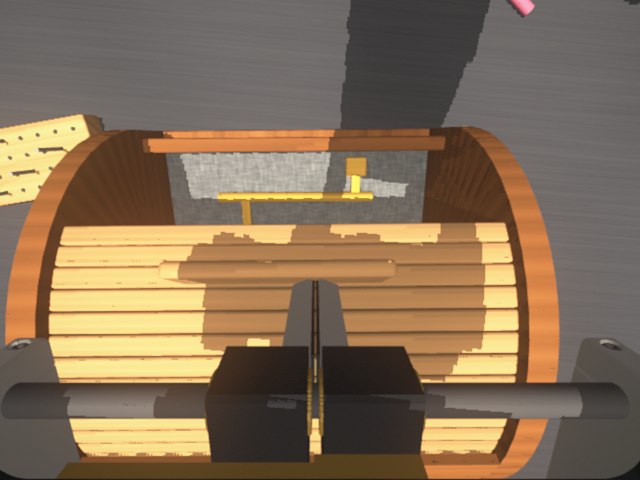

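Door is coming down nicely, key visible undisturbed at (295, 197).

Call:
send_rows --deltas '[[[-0.36, -0.03, -0.19], [0, 0, 0]], [[-0.35, -0.03, -0.22], [0, 0, 0]], [[-0.34, -0.03, -0.24], [0, 0, 0]], [[-0.32, -0.03, -0.26], [0, 0, 0]], [[-0.3, -0.03, -0.28], [0, 0, 0]]]'

```text
time: 19.2
tool_pos: [558.9, -15.8, 201.5]
tool_rot: [0.678, 0.735, 0.002, 0.002]
contact_force: [3.8, 0.3, -0.2]
width: 0.2
```

```bash
python3 cpath.py .53,.1,7
```

```text
t 19.2 q [-0.095  0.32   1.504  0.002  1.312 -1.747] pos [558.9 -15.8 201.5] F [ 3.8  0.3 -0.2] w 0.2
x [-0.081  0.997  0.001] z [ 0.006  0.001 -1.   ]
0.47 [-0.29, -0.04, -0.3]
0.41 [-0.24, -0.02, -0.29]
0.35 [-0.22, -0.02, -0.31]
0.28 [-0.2, -0.02, -0.32]
0.22 [-0.18, -0.02, -0.33]
0.16 [-0.16, -0.01, -0.34]
0.1 [-0.14, -0.01, -0.35]
```

Call:
send_rows --deltas '[[[-0.28, -0.03, -0.3], [0, 0, 0]], [[-0.24, -0.02, -0.29], [0, 0, 0]], [[-0.22, -0.02, -0.31], [0, 0, 0]], [[-0.2, -0.02, -0.32], [0, 0, 0]], [[-0.18, -0.02, -0.33], [0, 0, 0]]]'

```text
time: 19.62
tool_pos: [525.5, -19.2, 154.8]
tool_rot: [0.678, 0.735, 0.002, 0.002]
contact_force: [3.6, 1.8, 1.3]
width: 0.4
```

```bash
python3 cpath.py .22,-.02,5
python3 - <<'E'
from h import *;from plant import bot
import cv2
cv2.imwrite('pics/w16.png',cv2.cvtColor(bot.get_image('wrist'),cv2.COLOR_RGB2BGR))
E
```

```text
t 19.62 q [-0.107  0.291  1.655  0.002  1.191 -1.759] pos [525.5 -19.2 154.8] F [3.6 1.8 1.3] w 0.4
x [-0.081  0.997  0.001] z [ 0.005  0.001 -1.   ]
0.17 [-0.17, -0.02, -0.29]
0.12 [-0.11, -0.01, -0.27]
0.08 [-0.1, -0.01, -0.28]
0.03 [-0.09, -0.01, -0.28]
-0.02 [-0.07, -0.01, -0.29]
```

View pics/w16.png

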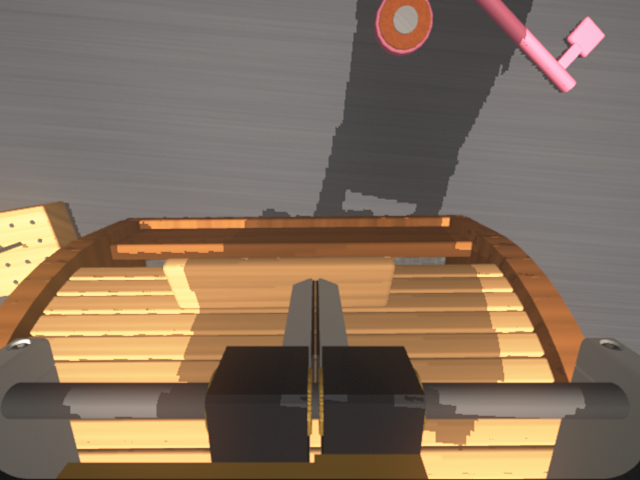

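Call:
send_rows --deltas '[[[-0.2, -0.02, -0.28], [0, 0, 0]], [[-0.14, -0.01, -0.27], [0, 0, 0]], [[-0.12, -0.01, -0.28], [0, 0, 0]], [[-0.09, -0.01, -0.2], [0, 0, 0]], [[0, 0, 0], [0, 0, 0]]]'

```text
time: 20.08
tool_pos: [507.2, -20.6, 121.2]
tool_rot: [0.678, 0.735, 0.0, -0.001]
contact_force: [0.2, -0.2, -0.2]
width: 0.4
```

```bash
python3 cpath.py .05,0,1
```

```text
t 20.08 q [-1.130e-01  2.960e-01  1.735e+00  1.000e-03  1.112e+00 -1.766e+00] pos [507.2 -20.6 121.2] F [ 0.2 -0.2 -0.2] w 0.4
x [-0.081  0.997  0.001] z [-0.     0.001 -1.   ]
0.0 [0.09, -0.0, -0.18]
```

Creep down in small steps, watching the force.

Call:
send_rows --deltas '[[[0, 0, -0.1], [0, 0, 0]], [[0, 0, 0], [0, 0, 0]], [[0, 0, 0], [0, 0, 0]]]'

```text
time: 20.33
tool_pos: [508.1, -20.6, 119.3]
tool_rot: [0.678, 0.735, 0.001, 0.0]
contact_force: [-0.2, 0.1, -0.5]
width: 0.5
```

Call:
send_rows --deltas '[[[0, 0, -0.07], [0, 0, 0]], [[0, 0, 0], [0, 0, 0]], [[0, 0, 0], [0, 0, 0]]]'

```text
time: 20.58
tool_pos: [508.3, -20.6, 117.4]
tool_rot: [0.678, 0.735, 0.001, 0.001]
contact_force: [-0.2, 0.4, 3.2]
width: 0.6
```

Call:
send_rows --deltas '[[[0, 0, -0.07], [0, 0, 0]], [[0, 0, 0], [0, 0, 0]], [[0, 0, 0], [0, 0, 0]]]'

```text
time: 20.83
tool_pos: [508.5, -20.7, 116.7]
tool_rot: [0.678, 0.735, 0.001, 0.001]
contact_force: [-6.5, 0.2, 20.7]
width: 0.7
```

Call:
send_rows --deltas '[[[0, 0, -0.06], [0, 0, 0]], [[0, 0, 0], [0, 0, 0]], [[0, 0, 0], [0, 0, 0]]]'

```text
time: 21.08
tool_pos: [508.6, -20.7, 116.3]
tool_rot: [0.678, 0.735, 0.002, 0.001]
contact_force: [-15.6, 1.2, 38.1]
width: 0.5
```

Call:
send_rows --deltas '[[[0, 0, 0.2], [0, 0, 0]], [[-0.1, 0, 0.4], [0, 0, 0]], [[-0.3, 0, 0.7], [0, 0, 0]], [[-0.5, 0, 0.9], [0, 0, 0]], [[-0.5, 0, 0.9], [0, 0, 0]]]'

```text
time: 21.5
tool_pos: [465.0, -20.5, 207.1]
tool_rot: [0.678, 0.735, 0.001, -0.0]
contact_force: [0.3, 0.6, 0.3]
width: -0.0
```

Call:
send_rows --deltas '[[[-0.5, 0.3, 0.9], [0, 0, 0]], [[-0.4, 0.8, 0.9], [0, 0, 0]], [[-0.3, 0.9, 0.9], [0, 0, 0]], [[-0.3, 0.9, 0.5], [0, 0, 0]], [[0, 0, 0], [0, 0, 0]]]'

```text
time: 21.92
tool_pos: [420.4, 69.3, 306.1]
tool_rot: [0.677, 0.736, 0.003, 0.002]
contact_force: [0.8, -0.1, -0.2]
width: 0.7
```

Run:
```python
from h import *;from plant import bot
from fit import S,cyl
import cv2
rep(bot);st=np.fromfile('store.bin')
for n in('scene','top','wrist'):
    c=bot.calibration(n)
    im=cv2.cvtColor(bot.get_image(n),cv2.COLOR_RGB2BGR);cv2.imwrite(f'pics/{n}17.png',im)
    if n=='wrist':continue
    t=.2225
    for d in (0,.03):
        P=[np.array(cyl(r,t+d,y))+5*np.array([np.sin(t+d),0,np.cos(t+d)]) for r,y in((200,-65),(200,65))]
        print(n,d,proj(n,S(st,P)).round(1).tolist())
im=cv2.imread('pics/scene17.png');cv2.imwrite('pics/s17c.png',cv2.resize(im[180:275,275:445],None,fx=4.7,fy=4.7,interpolation=cv2.INTER_CUBIC))
im=cv2.imread('pics/top17.png');cv2.imwrite('pics/t17c.png',cv2.resize(im[185:245,245:405],None,fx=5,fy=5,interpolation=cv2.INTER_CUBIC))
```

```text
t 21.92 q [ 0.076 -0.051  1.683  0.002  1.502 -1.578] pos [420.4  69.3 306.1] F [ 0.8 -0.1 -0.2] w 0.7
x [-0.083  0.997  0.002] z [ 0.007  0.002 -1.   ]
scene 0 [[388.3, 250.5], [323.9, 230.2]]
scene 0.03 [[389.0, 248.9], [324.1, 228.4]]
top 0 [[356.5, 227.0], [300.8, 231.9]]
top 0.03 [[356.6, 225.9], [300.7, 230.9]]
```

View pics/wrist17.png

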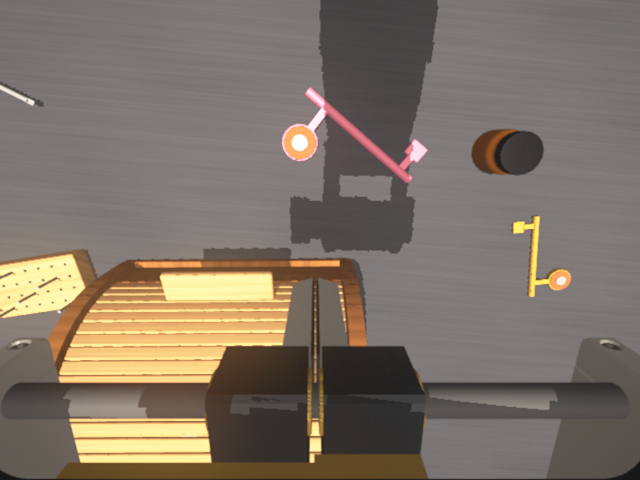

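View pics/s17c.png

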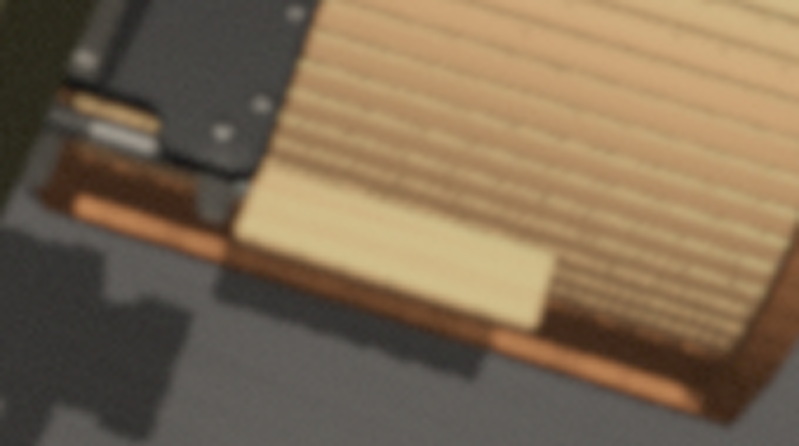

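View pics/top17.png

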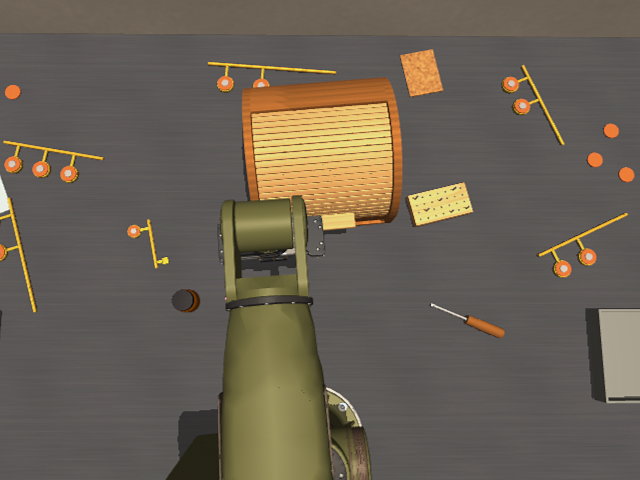

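Call:
send_rows --deltas '[[[-0.3, 0, 0.3], [0, 0, 0]], [[0, 0, 0], [0, 0, 0]], [[0, 0, 0], [0, 0, 0]]]'

```text
time: 22.32
tool_pos: [411.9, 65.8, 311.4]
tool_rot: [0.678, 0.735, 0.001, 0.0]
contact_force: [0.2, 0.9, 0.1]
width: 0.4
```

```bash
python3 -c "
from plant import bot
s=bot.get_state();print(s['time'],s['contact_force'],s['joint_vel']);print(bot.job_done())"
```

```text
22.3167 [0.23251661 0.86381638 0.07317956] [ 0.00481273  0.01293946  0.00154754 -0.00015936 -0.01092135  0.00268737]
the job is handed in; nothing more can be done
None
```

The job is done and handed in at 22.3 s of the 64 s allowed; `job_done` reports no verdict, so the result is judged from my own checks.

**What I did**
- I rolled the door open from below the ledge until the force rose to about 30 N at its stop.
- I picked up the larger brass single-cup key by its bare rod. I left alone the pink key and the small brass one.
- I set it down on the store's floor along y with the cup to the back. The floor contact reached about 20 N, which I eased off before opening the fingers.
- I pushed the door shut from behind and above the ledge.

**Last checks**
- **Door:** It met a hard stop at the sill, with the force rising to 38 N for only 0.4 mm of movement. That is below the 60 N limit for the fingers. In the scene picture the ledge edge lies within about 1.6 px of where it should be when shut; 0.03 rad of opening would show as about 1.7 px, so the picture alone cannot settle 0.025 rad and the hard stop is the stronger evidence.
- **Key:** Pictures after release, and again with the door half closed, show it lying on the floor, pad up and undisturbed. Once the door was shut it could not be seen.
- **Bystanders:** Block, jar and screwdriver are unmoved in the top picture.
- **Arm:** It was clear of everything, with contact force below 1 N.

**One irregularity:** while tilting the tool early on, the last joint read -2.556 against its -2.55 limit. The run went on normally, and I changed the approach to stay clear of that limit.

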